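# Unload the vial incubator with the draw hook

## Task

The samples in the vial incubator are ready: turn both clamp knobs fully open, then catch the tray's pull eye with the draw hook and drag the tray out to its end stop (it is hot, so keep the gripper itself off it). Move every silver-capped vial from the tray into a free cell of the blue rack, upright, fully down and lowered rather than dropped. Lay the hook back on its mat, and leave the tray drawn out, the clamps open, and the red-capped standards, bottle, jar and timer where they are.

Things in the scene. Friction and masses are not known exactly. Their poses are not given: they have to be found in the camera images.
- incubator: Low white vial incubator, fixed, 385 x 250 x 88 mm (control head at the back 152 high). Origin on the bench under the slot's mouth; +x points into the slot, z up. At x < 0 lies the landing deck, top z = 10, with guide rails (y = +-55 to 62, top z = 18). The slot is 119 wide, its roof z = 66 to 88. Tray origin is at x = 66 mm when home, x = -84 mm when fully drawn out.
- clamp_near (a joint): Captive clamp bolt at incubator x = -45, y = +90 (robot's side): black bar knob, vertical axis, with a steel arm under it (52 long, z = 32 to 44) that blocks the tray's corner. 0 = clamped, 2.4 rad = fully open, at its stop. Opens CLOCKWISE from above. The bar lies along the arm; its heading in the incubator frame is -40 degrees minus the joint value. Stays as left; needs 0.1 N m.
- clamp_near_grip (a point): On the axis of clamp_near, 71 mm above the bench and 3 mm below the top of its bar knob: a good TCP height. The bar is 38 long x 11 thick x 24 mm high (50 to 74 mm above the bench).
- clamp_far (a joint): The mirror image at incubator x = -45, y = -90 mm (farther from the robot). 0 = clamped, 2.4 rad = fully open at its end stop. Opens ANTICLOCKWISE seen from above; the bar's heading in the incubator frame is +40 degrees plus the joint value.
- clamp_far_grip (a point): On the axis of clamp_far, 71 mm above the bench, 3 mm below the top of the bar knob.
- tray: Loose aluminium vial tray, 0.45 kg; slides along the incubator's x. Origin at the middle of its underside, axes as the incubator's. Body x = +-54, y = +-52.5, wall tops z = 20 mm; front panel x = -66 to -72, 106 wide, top z = 53. Six square cells of 27 mm, floor z = 4, at x = -36, 0, 36 and y = +-28 mm.
- tray_eye (a point): Middle of the opening of the steel bail (pull eye) on the tray's front panel: 88 mm in front (-x) of the tray's origin, 32 mm above its underside. An upright loop of 6 mm rod in the tray's x-z plane, open sideways (along y): opening 26 mm high, 33 mm long from the panel to its outer upright rod, whose middle is 20 mm in front of this point.
- hook: Draw hook, 0.14 kg, lying flat: orange handle 100 x 22 wide x 26 mm high, then a 7 mm steel rod. Origin at the middle of the handle's underside; +x along the handle to the rod, z up. The rod, its middle 13 mm above the underside, runs along +x to the bend at x = 150, then turns to the +y side, leaning back, to its tip at x = 140, y = 36. Centre of mass near x = 22 mm.
- hook_bend (a point): The bend of the hook, on the rod's middle line: x = 150, y = 0, z = 13 mm in the hook's frame.
- end_stop (a point): Middle of the top of the rubber end stop across the landing deck, 162 mm in front (-x) of the incubator origin, 18 mm above the bench; 12 mm thick along x, 123 mm long along y.
- mat: Dark teal rubber mat for the hook, fixed, 220 (x) x 100 (y) x 3 mm. Origin at the middle of its underside.
- rack: Blue cooling rack, fixed, 143 (x) x 91 (y) x 20 mm. Origin at the middle of its underside. Eight square cells of 27 mm, 16 deep, floor z = 4 mm, at x = -54, -18, 18, 54 and y = +-28 mm.
- bottle: Amber reagent bottle, 60 mm across, 130 high; bystander. Origin at the middle of its underside.
- cap_jar: Clear jar of caps with a white lid, 56 mm across, 50 high; bystander. Origin at the middle of its underside.
- timer: White laboratory timer lying flat, 75 x 65 x 22 mm; bystander. Origin at the middle of its underside.
- vial0: Glass sample vial with a silver cap, 22.6 mm across, 46 high, 30 g, standing in a cell of the tray; absent in some runs. Origin at the middle of its underside, z up.
- vial1: Glass sample vial with a silver cap, 22.6 mm across, 46 high, 30 g, standing in a cell of the tray; absent in some runs. Origin at the middle of its underside, z up.
- vial2: Glass sample vial with a silver cap, 22.6 mm across, 46 high, 30 g, standing in a cell of the tray; absent in some runs. Origin at the middle of its underside, z up.
- vial3: Glass sample vial with a silver cap, 22.6 mm across, 46 high, 30 g, standing in a cell of the tray; absent in some runs. Origin at the middle of its underside, z up.
- vial4: Glass sample vial with a silver cap, 22.6 mm across, 46 high, 30 g, standing in a cell of the tray; absent in some runs. Origin at the middle of its underside, z up.
- vial5: Glass sample vial with a silver cap, 22.6 mm across, 46 high, 30 g, standing in a cell of the tray; absent in some runs. Origin at the middle of its underside, z up.
- std0: Standard: the same vial with a red cap, 22.6 mm across, 46 high, standing in a cell of the rack; absent in some runs. Origin at the middle of its underside.
- std1: Standard: the same vial with a red cap, 22.6 mm across, 46 high, standing in a cell of the rack; absent in some runs. Origin at the middle of its underside.
- std2: Standard: the same vial with a red cap, 22.6 mm across, 46 high, standing in a cell of the rack; absent in some runs. Origin at the middle of its underside.
There are look-alikes about, which are no part of the job. Several things have the shape of the rack; the one meant has the colours described above.

How it is judged:
By the outcome, as a careful person would: the job done as asked, in the order asked, and still so for the second after the job is handed in, with the robot touching nothing.
Of vial0, vial1, vial2, vial3, vial4, vial5 only 3 to 5 are there at a start; the rules pass over those that are not, and their reading is None.
Of std0, std1, std2 only 1 to 2 are there at a start; the rules pass over those that are not, and their reading is None.
At some moment in a run one of hook may be knocked a few centimetres aside while the robot is not near it.
It also fails if it takes over 210 s, if anything falls off the work surface, if the arm or the gripper's body presses on something with over 40 N, if the wrist force passes 120 N, or if a joint passes its speed limit or range.

## Robot

A 7-joint arm with a two-finger parallel gripper is mounted at the origin on the work surface. World frame = base frame: x ahead of the robot, y to its left, z up, the work surface at z = 0. Lengths are in m, angles in degrees, forces in N, time in s.
With the tool pointing down it reaches from about 0.425 to 0.925 m from the base axis. Payload 6.8 kg.
Tool frame: the origin (TCP) lies between the finger pads, 19 mm behind the fingertips; this is the grasp point; z points along the fingers, y is the line along which they close (so a half turn about z gives the same grasp; the last joint's range is limited). The gripper opens to 85 mm and grips with 20 to 120 N. Pads are 22 mm wide; open, the fingers measure 114 mm over their backs; the gripper's body (76 mm by 85 mm) begins 54 mm behind the grasp point. The pads swing forward as they close: fully open they stand 13 mm farther back than shut.
Start: joints at [-73.172, 27.33, 1.283, 89.118, -0.659, 63.558, -4.761], TCP at [0.264, 0.621, 0.25] pointing down, gripper open.
Joint ranges: [-169.35, 169.35], [-19.33, 120.38], [-80.79, 83.38], [13.8, 139.57], [-78.32, 258.32], [9.67, 109.79], [-169.56, 169.56]. Speed limits (degrees/s): [136.94, 136.94, 180, 180, 180, 180, 180].

## Interface

Orientations are given as a 3x3 rotation matrix whose columns are the frame's x, y, z axes.
In Python, from plant import bot, vision gives the robot as it stands.
- The arm moves only by the tool arm_command, never from a script. Its argument "increments" is a list of rows, each a list of 4 numbers: the shift along the world's x, y, z in units of 30 mm (1.0 is 30 mm), then the turn about the world's z in units of 4 degrees (1.0 is 4 degrees). A call has 1 to 12 rows; each row shifts and turns the commanded pose from where the row before left it; what a row does not reach is not made up. A row lasts 1/12 s, in which the tool goes at most 41.7 mm and 7.16 degrees, less where a joint would pass 70% of its speed; a pose out of reach is approached as far as the arm can. A call with a number of a shift or a turn outside -1 to 1 is refused whole. A call with a gripper value outside its range is refused whole. "jaw" is the finger opening in mm, from 0 to 85.4, set as the call begins (left out, the last holds). The fingers move at their own pace and stop on an object; the grip force is fixed at half the most. Time passes only in rows, so rows that do not move let the fingers close. It gives the time, the measured TCP pose, the force, the opening and the grip force at its end, in the units of the state.
- bot.read_state(): the state, without advancing time (a new reading comes with each control period).
- vision.capture(name): name is "side" or "top" or "wrist"; returns the picture (420x560x3 uint8, red, green, blue); there is no depth.
- vision.camera_info(name): a dict with "mtx" (3x3 intrinsics, pixels), "origin" and "attitude" of the camera in the world. Camera axes: x right, y up, looking along -z (the intrinsics and any distortion apply to the point x, -y, -z); pixel columns grow to the right and rows downward; lengths in m; the calibration is good to about 2 mm. A picture is of the moment at which its call begins: read the wrist's pose just before it. camera_info takes no time and is no camera call; for the wrist camera it gives the pose at the moment of the call.
- bot.finish_job(): hands the job in; it is judged then, once.
Trained networks look in the newest picture that a camera, given by its name, has taken for a name from the list of things; names that differ only in an ending like _2 or _b are one class to them, and where a whole thing is asked for, a point or a joint stands for the part that bears it (a point fixed in the world has none). Each returns a list of dicts, best first, with "p" (0 to 1); they miss things now and then, are a little off and sometimes report something else, mostly with a low value. They report only what shows in the picture. A call takes as long as a camera call. They do not tell look-alikes from the thing itself.
- vision.find_in(target, camera): "position" ([x, y, z] in m, in world coordinates, good to about 4 mm: the middle of the surface that is visible of it).
The state is a dict: "clock": time; "q": joint angles; "qd": joint speeds; "joint_efforts": joint torques, N m; "eef_pos": TCP position; "eef_rot": TCP orientation; "wrist_force": force on the tool from outside, world axes, zero at the start; "moment": the same for the moment, N m; "gripper_width": finger opening in m; "grip_force": force on a finger pad.
Only numpy, scipy, OpenCV 4.12 (cv2) and the standard library are available. Lean on these libraries where they do the work, as an engineer would, in place of code of your own. Each camera call takes 0.05 s, during which the arm holds its last target. There are 200 camera calls.

## Working session

There is one attempt and no reset: what is moved stays moved. The work goes in short steps, Python scripts to look and compute and a tool call to move; the robot and the scene stay as the last step left them, time stands still between calls to the robot, and variables do not carry over. Pictures are saved under pics/ and viewed, at most 14 in all, crops included, and the job is handed in when it is done.

Besides the shell and the picture viewer there is one more tool, called as name(argument=value, ...) on one line, values as JSON. arm_command: Moves the arm, as the interface text tells. Shifts and turns lie within -1 to 1; 1 stands for 30 mm of shift or 4 degrees of turn. Its arguments: {"type":"object","properties":{"increments":{"type":"array","items":{"type":"array","items":{"type":"number"}}},"jaw":{"type":"number"}},"required":["increments"]}

```bash
mkdir -p pics; cat > h.py <<'E'
import numpy as np, cv2
from plant import bot, vision
def cap(n,f=None):
    im=vision.capture(n)
    if f: cv2.imwrite('pics/'+f,cv2.cvtColor(im,cv2.COLOR_RGB2BGR))
    return im
def cam(n):
    c=vision.camera_info(n); return np.array(c['mtx']),np.array(c['origin']),np.array(c['attitude']),c
def proj(P,n):
    K,o,R,_=cam(n); p=(np.atleast_2d(P)-o)@R; p=p*[1,-1,-1]; q=p@K.T; return q[:,:2]/q[:,2:]
def ray(uv,z,n):
    K,o,R,_=cam(n); d=np.linalg.solve(K,[uv[0],uv[1],1])*[1,-1,-1]; d=R@d; return o+d*(z-o[2])/d[2]
def st():
    s=bot.read_state(); print(round(s['clock'],2),np.round(s['eef_pos'],4),np.round(s['eef_rot'][0],3) if 0 else np.round(np.degrees(np.arctan2(s['eef_rot'][1][0],s['eef_rot'][0][0])),2),'w',s['gripper_width']); return s
E
python3 - <<'E'
from h import *
st()
for n in('side','top'): cap(n,n+'1.png'); print(n,cam(n)[3])
for c in('top','side'):
  for t in('incubator','clamp_near','clamp_far','tray','tray_eye','hook','hook_bend','mat','rack','vial0','std0','bottle','cap_jar','timer'):
    print(c,t,[(np.round(d['position'],3).tolist(),round(d['p'],2)) for d in vision.find_in(t,c)][:6])
E
```

```text
0.0 [0.2638 0.6207 0.249 ] 156.98 w 0.08549166120567761
side {'mtx': array([[422.52830371,   0.        , 289.7880607 ],
       [  0.        , 422.52830371, 209.07149117],
       [  0.        ,   0.        ,   1.        ]]), 'origin': array([ 0.43222243, -0.97437044,  0.78004969]), 'attitude': array([[ 0.98739278,  0.1071824 , -0.11647935],
       [-0.15757286,  0.59563277, -0.78764992],
       [-0.01504329,  0.79607382,  0.60501253]])}
top {'mtx': array([[448.93496767,   0.        , 276.28139355],
       [  0.        , 448.93496767, 211.58701718],
       [  0.        ,   0.        ,   1.        ]]), 'origin': array([ 0.38842828, -0.07060296,  1.12105642]), 'attitude': array([[ 0.0064032 ,  0.98362749, -0.18009987],
       [-0.99992229,  0.00437164, -0.01167485],
       [-0.01069637,  0.18016063,  0.98357904]])}
top incubator [([0.532, 0.328, 0.091], 0.93)]
top clamp_near [([0.47, 0.221, 0.043], 0.82), ([0.427, -0.063, 0.007], 0.47)]
top clamp_far [([0.625, 0.24, 0.046], 0.84)]
top tray [([0.544, 0.263, 0.048], 0.7), ([0.469, 0.224, 0.05], 0.23)]
top tray_eye []
top hook [([0.451, -0.
[... 666 characters left out ...]
36], 0.31)]
side tray_eye [([0.54, 0.266, 0.038], 0.84), ([0.424, -0.081, -0.0], 0.37)]
side hook [([0.449, -0.097, 0.028], 0.82), ([0.531, 0.287, 0.082], 0.46)]
side hook_bend [([0.446, -0.095, 0.027], 0.54), ([0.632, 0.234, 0.042], 0.21)]
side mat [([0.42, -0.081, -0.002], 0.56)]
side rack [([0.718, -0.348, 0.018], 0.83), ([0.45, -0.096, 0.023], 0.71), ([0.552, -0.315, 0.022], 0.66), ([0.442, -0.516, 0.017], 0.64)]
side vial0 [([0.463, 0.206, 0.038], 0.45)]
side std0 [([0.584, -0.299, 0.036], 0.62), ([0.53, -0.258, 0.034], 0.54), ([0.63, 0.231, 0.041], 0.18)]
side bottle [([0.756, -0.109, 0.073], 0.6)]
side cap_jar [([0.407, -0.341, 0.042], 0.62)]
side timer [([0.737, 0.017, 0.017], 0.92)]
```

View pics/top1.png

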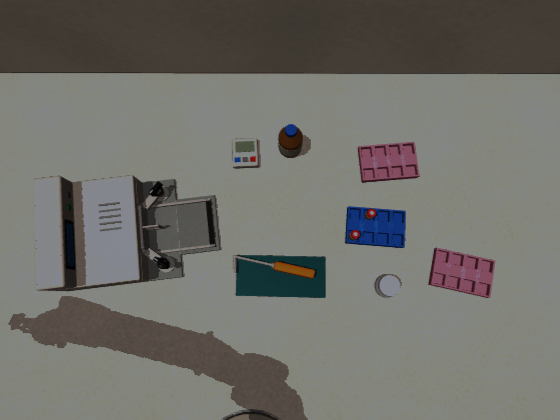

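View pics/side1.png

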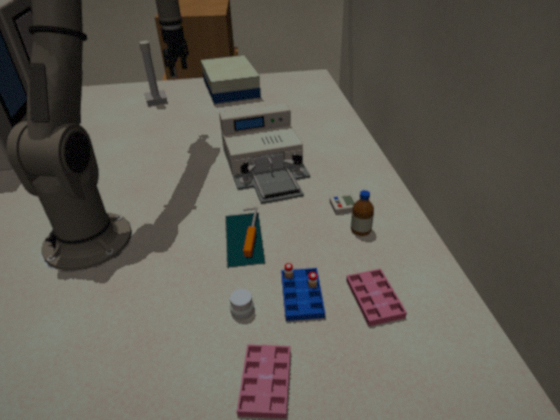

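The top picture shows the incubator at left with its slot facing right (world −y). The near knob is at pixel (160,262) and the far knob at (154,194). The hook lies on its mat with the handle at (295,270), the bend at (236,257) and the tip towards the robot.

Possible mix-ups:
- **Racks:** blue at (375,227), pink at (388,162) and (462,272). I choose the blue one, which holds red caps at (371,213) and (355,235).
- **Hook and clamps:** one hook only; the clamps are told apart by side.

Next I move the wrist camera over the clamps.

arm_command(increments=[[0.7,-0.9,0.3,1],[0.7,-0.9,0.3,1],[0.7,-0.9,0.3,1],[0.7,-0.9,0.3,1],[0.7,-0.9,0.3,1],[0.7,-0.9,0.3,1],[0.7,-0.9,0.3,1],[0.7,-0.9,0.3,1],[0.7,-0.9,0.3,1],[0.7,-0.9,0.3,1],[0.7,-0.9,0.3,1],[0.7,-0.9,0.3,1]])

```text
clock: 2.5
eef_pos: [0.5168, 0.2957, 0.3587]
eef_rot: [[-0.905, -0.425, 0.0], [-0.425, 0.905, 0.0], [-0.0, 0.0, -1.0]]
wrist_force: [0.1, 0.3, 0.3]
gripper_width: 0.0854
grip_force: 0.0
```

```bash
python3 - <<'E'
from h import *
s=st(); print(np.round(s['q'],1)); cap('wrist','w1.png'); K,o,R,c=cam('wrist');print(o,R,K)
for t in('clamp_near','clamp_far','tray','tray_eye'): print(t,[(np.round(d['position'],4).tolist(),round(d['p'],2)) for d in vision.find_in(t,'wrist')])
E
```

```text
2.5 [0.5168 0.2957 0.3587] -154.83 w 0.0853589361021839
[-37.4  15.1   2.   92.6  -0.6  72.3  79.9]
[0.45161188 0.25592026 0.48525591] [[-0.42049473 -0.86189305 -0.28341586]
 [ 0.90728486 -0.40092373 -0.1268635 ]
 [-0.00428538 -0.31048435  0.95056883]] [[307.24303621   0.         281.70229762]
 [  0.         307.24303621 211.49477931]
 [  0.           0.           1.        ]]
clamp_near [([0.4675, 0.224, 0.0473], 0.59)]
clamp_far [([0.6211, 0.2496, 0.0438], 0.76)]
tray [([0.5424, 0.2585, 0.0662], 0.74)]
tray_eye [([0.5449, 0.2606, 0.0673], 0.72), ([0.6214, 0.2511, 0.0446], 0.64), ([0.5162, 0.3342, 0.0892], 0.31)]
```

View pics/w1.png

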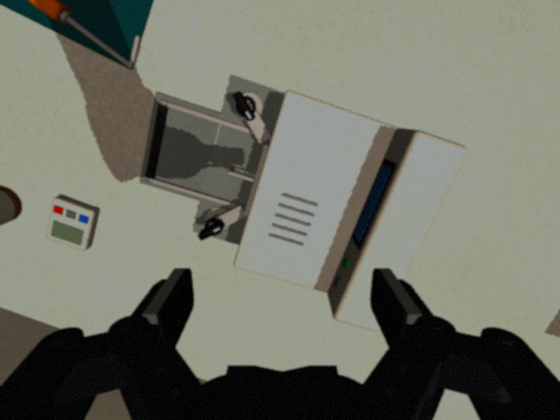

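The wrist view shows the roof's front edge from (287,91) to (235,265), the near knob at (245,104), the far knob at (211,228) and the deck at left. I fit the incubator pose from these.

```bash
python3 - <<'E'
from h import *
im=cv2.imread('pics/w1.png')
a=ray((287,91),.088,'wrist');b=ray((235,265),.088,'wrist')
print(a,b,np.linalg.norm(a-b),'mid',(a+b)/2,'yaw',np.degrees(np.arctan2(*(a-b)[1::-1]))-90)
for p in((245,104),(211,228)): print(ray(p,.074,'wrist'))
cv2.imwrite('pics/w1c.png',cv2.resize(im[70:290,130:310],None,fx=2.7,fy=2.7,interpolation=cv2.INTER_CUBIC))
E
```

```text
[0.42012424 0.26058203 0.088     ] [0.6613254  0.29217648 0.088     ] 0.24326160204194647 mid [0.54072482 0.27637925 0.088     ] yaw -262.53743037264354
[0.45526094 0.21909848 0.074     ]
[0.62914148 0.23997928 0.074     ]
```

View pics/w1c.png

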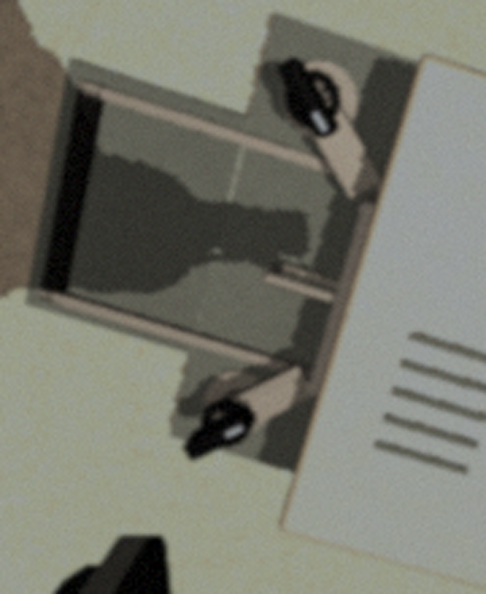

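```bash
cat >> h.py <<'E'
def fit2d(local,world):
    from scipy.optimize import least_squares
    L=np.array(local);W=np.array(world)[:,:2]
    def T(p): c,s=np.cos(p[2]),np.sin(p[2]); return L[:,:2]@np.array([[c,s],[-s,c]])+p[:2]
    x=min((least_squares(lambda p:(T(p)-W).ravel(),[*W.mean(0),a]) for a in (0,1.5,3,4.5)),key=lambda r:r.cost).x
    print('fit',np.round(x[:2],4),np.degrees(x[2])%360,'res mm',np.round((T(x)-W)*1e3,1).tolist()); return x
def tow(x,P):
    P=np.atleast_2d(P); c,s=np.cos(x[2]),np.sin(x[2]); return P[:,:2]@np.array([[c,s],[-s,c]])+x[:2]
E
python3 - <<'E'
from h import *
L=[(0,.125,.088),(0,-.125,.088),(-.045,.09,.074),(-.045,-.09,.074),(-.162,0,.018)]
cr=[(420,55),(283,527),(305,97),(220,430),(72,190)]
W=[ray((u/2.7+130,v/2.7+70),l[2],'wrist') for (u,v),l in zip(cr,L)]
x=fit2d(L,W); print(tow(x,[(-.045,.09),(-.045,-.09),(-.022,0),(-.172,0)]))
for a,b in (((285,65),(325,130)),((190,450),(250,408))):
  p,q=[ray((u/2.7+130,v/2.7+70),.074,'wrist') for u,v in (a,b)]; print('bar',np.degrees(np.arctan2(*(q-p)[1::-1])),np.linalg.norm(p-q))
# top camera check
L2=[(0,.125,.088),(0,-.125,.088)]
print(proj(np.c_[tow(x,L),[l[2] for l in L]],'top'))
E
```

```text
fit [0.5394 0.2748] 97.4063612092916 res mm [[-4.8, -0.1], [1.7, -1.2], [-2.5, 0.9], [3.8, 0.4], [1.8, -0.1]]
[[0.45596287 0.21852984]
 [0.6344611  0.24173286]
 [0.54224716 0.25293946]
 [0.56158301 0.10419093]]
bar 56.41030619707424 0.033605854107464014
bar 150.38310429409376 0.04083955457076669
[[136.97669188 280.84285301]
 [129.9835085  175.53945857]
 [157.12173793 263.52559281]
 [151.518055   188.79008214]
 [207.29927442 223.17848996]]
```

arm_command(increments=[[-0.25,-0.32,-0.7,1],[-0.25,-0.32,-0.7,1],[-0.25,-0.32,-0.7,1],[-0.25,-0.32,-0.7,1],[-0.25,-0.32,-0.7,1],[-0.25,-0.32,-0.7,1],[-0.25,-0.32,-0.7,1],[-0.25,-0.32,-0.7,1],[0,0,0,0],[0,0,0,0]], jaw=50)

```text
clock: 3.58
eef_pos: [0.4547, 0.2212, 0.1895]
eef_rot: [[-0.545, -0.838, -0.002], [-0.838, 0.545, -0.001], [0.002, 0.002, -1.0]]
wrist_force: [1.0, 0.7, 0.4]
gripper_width: 0.0501
grip_force: 0.0
```

```bash
python3 - <<'E'
from h import *
s=st(); print(np.round(s['q'],1)); cap('wrist','w2.png'); print(proj([s['eef_pos'],[.456,.2185,.074],[*s['eef_pos'][:2],.071]],'wrist'))
for t in('clamp_near','clamp_far','tray_eye'): print(t,[(np.round(d['position'],4).tolist(),round(d['p'],2)) for d in vision.find_in(t,'wrist')])
E
```

```text
3.58 [0.4547 0.2212 0.1895] -123.05 w 0.05005223235961959
[-30.6  15.8  -2.9 115.3   1.   49.1 113. ]
[[284.13322744 284.18432647]
 [279.85353034 207.76080555]
 [283.0248009  208.48646732]]
clamp_near [([0.4632, 0.2191, 0.0452], 0.75)]
clamp_far [([0.6242, 0.2371, 0.0451], 0.82)]
tray_eye [([0.5197, 0.2614, 0.0416], 0.82)]
```

View pics/w2.png

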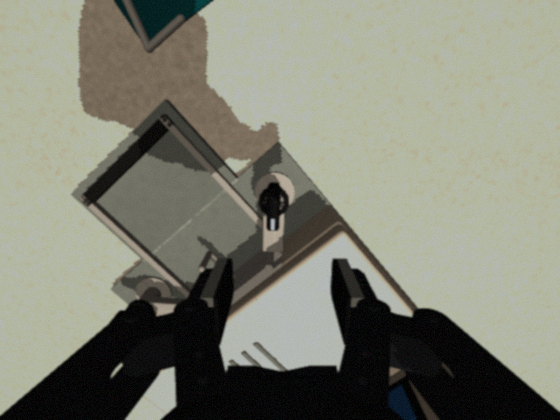

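Bar of the near knob spans (272,185)–(272,232); I compute its centre.

```bash
python3 - <<'E'
from h import *
im=cv2.imread('pics/w2.png')
g=cv2.cvtColor(im,cv2.COLOR_BGR2GRAY)[175:245,250:300]
m=(g<35).astype(np.uint8); n,l,sx,c=cv2.connectedComponentsWithStats(m); print(sx[1:],c[1:])
for p in((272,185),(272,208),(272,232)): print(ray(p,.074,'wrist'))
e=[ray(p,.018,'wrist') for p in((168,118),(87,203))]; print('stop',e,(e[0]+e[1])/2)
E
```

```text
[[  9   8  29  46 716]] [[22.32681564 26.8575419 ]]
[0.45223636 0.19934789 0.074     ]
[0.46297609 0.21552773 0.074     ]
[0.47475259 0.2332695  0.074     ]
stop [array([0.50668847, 0.10362072, 0.018     ]), array([0.62815797, 0.12282065, 0.018     ])] [0.56742322 0.11322069 0.018     ]
```

```bash
python3 - <<'E'
from h import *
im=cv2.imread('pics/top1.png'); 
cv2.imwrite('pics/top1c.png',cv2.resize(im[165:300,120:240],None,fx=4.4,fy=4.4,interpolation=cv2.INTER_CUBIC))
E
```

```text
(no output)
```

View pics/top1c.png

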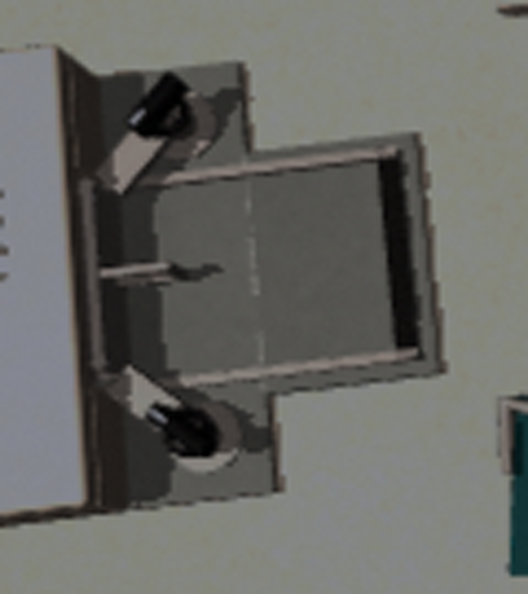

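The top crop shows the near bar centred at crop (183,430), the far bar at (160,105), the stop at (398,257), and the bail from (100,272) to (165,268). I fit with both views.

```bash
python3 - <<'E'
from h import *
L=[(0,.125,.088),(0,-.125,.088),(-.045,.09,.074),(-.045,-.09,.074),(-.162,0,.018),(-.045,0,.058)]
cr=[(85,505),(55,47),(183,430),(160,105),(398,257),(167,268)]
W=[ray((u/4.4+120,v/4.4+165),l[2],'top') for (u,v),l in zip(cr,L)]
x=fit2d(L,W); print(tow(x,[(-.045,.09),(-.045,-.09),(-.022,0),(-.172,0)]))
x=fit2d(L[2:],W[2:]); print(tow(x,[(-.045,.09),(-.045,-.09),(-.022,0),(-.172,0)]))
E
```

```text
fit [0.5405 0.2672] 97.08670163529271 res mm [[-1.4, -1.6], [1.5, -2.2], [-1.1, 3.3], [1.1, 3.6], [0.8, 0.2], [-0.8, -3.3]]
[[0.456759   0.21145395]
 [0.6353839  0.23366076]
 [0.54323391 0.24538165]
 [0.56173959 0.09652756]]
fit [0.5408 0.2663] 96.8969783740939 res mm [[-1.0, 2.6], [1.2, 2.4], [0.5, -0.8], [-0.7, -4.2]]
[[0.45684327 0.21080409]
 [0.63554073 0.2324193 ]
 [0.54343006 0.24444526]
 [0.56144273 0.09553071]]
```

arm_command(increments=[[0.2,-0.2,-0.5,0],[0,0,-0.7,0],[0,0,-0.7,0],[0,0,-0.7,0],[0,0,0,0],[0,0,0,0]])

```text
clock: 4.28
eef_pos: [0.4621, 0.2149, 0.1122]
eef_rot: [[-0.545, -0.838, -0.001], [-0.838, 0.545, -0.0], [0.001, 0.0, -1.0]]
wrist_force: [0.1, 1.1, -0.3]
gripper_width: 0.0499
grip_force: 0.0
```

```bash
python3 - <<'E'
from h import *
s=st(); im=cap('wrist','w3.png'); print(proj([[*s['eef_pos'][:2],.074]],'wrist'))
cv2.imwrite('pics/w3c.png',cv2.resize(cv2.cvtColor(im,cv2.COLOR_RGB2BGR)[120:360,160:420],None,fx=2,fy=2))
E
```

```text
4.28 [0.4621 0.2149 0.1122] -123.03 w 0.04994400251465692
[[283.1637772  250.92179594]]
```

View pics/w3c.png

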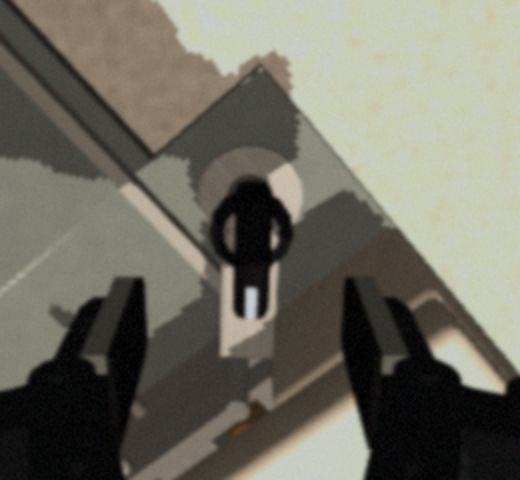

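The near bar sits midway between the pads at crop (251,247), i.e. pixel (285.5,243). That is about 1 mm off sideways and a few mm off along the bar.

```bash
python3 - <<'E'
from h import *
print(ray((285.5,243),.074,'wrist'), [ray((160+251/2,120+v/2),.074,'wrist') for v in(175,318)])
E
```

```text
[0.45821506 0.21143609 0.074     ] [array([0.4465524 , 0.19334019, 0.074     ]), array([0.47099971, 0.23127289, 0.074     ])]
```

arm_command(increments=[[-0.1,-0.07,-0.5,0],[0,0,-0.5,0],[0,0,-0.37,0],[0,0,0,0],[0,0,0,0]])

```text
clock: 4.75
eef_pos: [0.4594, 0.2127, 0.0715]
eef_rot: [[-0.545, -0.838, 0.0], [-0.838, 0.545, 0.0], [-0.0, -0.0, -1.0]]
wrist_force: [0.4, -0.5, -0.1]
gripper_width: 0.05
grip_force: 0.0
```

arm_command(increments=[[0,0,0,0],[0,0,0,0],[0,0,0,0],[0,0,0,0],[0,0,0,0],[0,0,0,0],[0,0,0,0],[0,0,0,0]], jaw=5)

```text
clock: 5.42
eef_pos: [0.4583, 0.2133, 0.0718]
eef_rot: [[-0.545, -0.839, -0.001], [-0.839, 0.545, 0.001], [-0.0, 0.001, -1.0]]
wrist_force: [-4.4, 0.3, 9.4]
gripper_width: 0.0096
grip_force: 59.0
```

arm_command(increments=[[0,0,0,-1],[0,0,0,-1],[0,0,0,-1],[0,0,0,-1],[0,0,0,-1],[0,0,0,-1],[0,0,0,-1],[0,0,0,-1],[0,0,0,-1],[0,0,0,-1],[0,0,0,-1],[0,0,0,-1]])

```text
clock: 6.42
eef_pos: [0.4576, 0.2145, 0.0718]
eef_rot: [[-0.988, -0.155, -0.002], [-0.155, 0.988, 0.002], [0.001, 0.002, -1.0]]
wrist_force: [-6.7, 4.2, 8.6]
gripper_width: 0.0097
grip_force: 59.2
```

```bash
python3 - <<'E'
from h import *
s=st(); print(s['wrist_force'],s['moment'],s['q'])
E
```

```text
6.42 [0.4576 0.2145 0.0718] -171.08 w 0.009723092029656414
[-6.67143396  4.17400699  8.59502365] [0.75940833 1.39277162 0.12372862] [-40.21387043  26.52956215  10.0225731  120.60090402  -8.38780216
  33.52867634  74.6999344 ]
```

arm_command(increments=[[-0.03,0.04,0,-1],[0,0,0,-1],[0,0,0,-1],[0,0,0,-1],[0,0,0,-1],[0,0,0,-1],[0,0,0,-1],[0,0,0,-1],[0,0,0,-1],[0,0,0,-1],[0,0,0,-1],[0,0,0,-1]])

```text
clock: 7.42
eef_pos: [0.4578, 0.2159, 0.0718]
eef_rot: [[-0.776, 0.631, -0.0], [0.631, 0.776, 0.003], [0.002, 0.002, -1.0]]
wrist_force: [-3.5, 4.4, 5.7]
gripper_width: 0.0097
grip_force: 58.7
```

arm_command(increments=[[0,0,0,-1],[0,0,0,-1],[0,0,0,-1],[0,0,0,-1],[0,0,0,-1],[0,0,0,-1],[0,0,0,-1],[0,0,0,-1],[0,0,0,-1],[0,0,0,-1],[0,0,0,-0.7],[0,0,0,0]])

```text
clock: 8.42
eef_pos: [0.4589, 0.2167, 0.0719]
eef_rot: [[-0.145, 0.989, 0.002], [0.989, 0.145, 0.003], [0.003, 0.002, -1.0]]
wrist_force: [0.2, 4.9, 3.0]
gripper_width: 0.01
grip_force: 60.8
```

```bash
python3 - <<'E'
from h import *
s=st(); print(s['wrist_force'],s['moment'],s['q'])
E
```

```text
8.42 [0.4589 0.2167 0.0719] 98.33 w 0.010018716735307241
[0.24548743 4.86497759 3.01300469] [1.07810309 0.03579038 0.90954257] [-59.29310875  30.57734587  34.41727844 121.66947204 -29.60145275
  35.85445401   4.24003947]
```

arm_command(increments=[[0,0,0,0],[0,0,0,0],[0,0,0,0],[0,0,0,0],[0,0,0.6,0],[0,0,0.7,0],[0,0,0.7,0],[0.5,0.05,0,1],[0.9,0.1,0,1],[0.9,0.1,0,1],[0.9,0.1,0,1],[0.9,0.1,0,1]], jaw=50)

```text
clock: 9.42
eef_pos: [0.5821, 0.2268, 0.1308]
eef_rot: [[-0.475, 0.88, -0.001], [0.88, 0.475, 0.0], [0.0, -0.0, -1.0]]
wrist_force: [0.3, 1.0, 0.5]
gripper_width: 0.0502
grip_force: 0.0
```

arm_command(increments=[[0.9,0.1,0,1],[0.9,0.15,0,1],[0,0,0,1],[0,0,0,1],[0,0,-0.5,0.7],[0,0,-0.3,0],[0,0,0,0],[0,0,0,0]])

```text
clock: 10.08
eef_pos: [0.6343, 0.2341, 0.1061]
eef_rot: [[-0.73, 0.684, -0.002], [0.684, 0.73, -0.001], [0.001, -0.002, -1.0]]
wrist_force: [-0.4, -0.1, -0.5]
gripper_width: 0.0499
grip_force: 0.0
```

```bash
python3 - <<'E'
from h import *
s=st(); print(np.round(s['q'],1)); im=cap('wrist','w4.png'); print(proj([[*s['eef_pos'][:2],.074]],'wrist'))
cv2.imwrite('pics/w4c.png',cv2.resize(cv2.cvtColor(im,cv2.COLOR_RGB2BGR)[120:360,160:420],None,fx=2,fy=2))
E
```

```text
10.08 [0.6343 0.2341 0.1061] 136.87 w 0.04987462270275547
[-43.4  38.6  26.2  96.6 -21.1  49.9  38.5]
[[279.16372502 257.23950837]]
```

View pics/w4c.png

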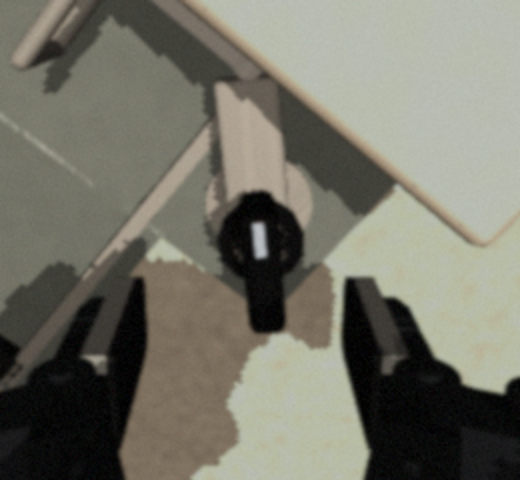

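The far bar runs from crop (258,192) to (267,330), centred near pixel (291,251), so it lies a few mm off the pads' middle.

```bash
python3 - <<'E'
from h import *
print([ray((160+u/2,120+v/2),.074,'wrist') for u,v in((258,192),(262,261),(267,330))])
E
```

```text
[array([0.62003224, 0.25490347, 0.074     ]), array([0.63583768, 0.24185673, 0.074     ]), array([0.65307833, 0.22800304, 0.074     ])]
```

arm_command(increments=[[0.07,0.17,-0.4,0.1],[0,0,-0.4,0],[0,0,-0.35,0],[0,0,0,0],[0,0,0,0]])

```text
clock: 10.55
eef_pos: [0.6363, 0.2393, 0.071]
eef_rot: [[-0.736, 0.677, -0.002], [0.677, 0.736, -0.001], [0.001, -0.002, -1.0]]
wrist_force: [0.1, 0.1, -0.2]
gripper_width: 0.0503
grip_force: 0.0
```

arm_command(increments=[[0,0,0,0],[0,0,0,0],[0,0,0,0],[0,0,0,0],[0,0,0,0],[0,0,0,0],[0,0,0,0],[0,0,0,0]], jaw=5)

```text
clock: 11.22
eef_pos: [0.6369, 0.2391, 0.073]
eef_rot: [[-0.736, 0.677, -0.001], [0.677, 0.736, -0.0], [0.0, -0.001, -1.0]]
wrist_force: [-4.3, -2.2, 6.7]
gripper_width: 0.0095
grip_force: 59.4
```

arm_command(increments=[[0,0,0,1],[0,0,0,1],[0,0,0,1],[0,0,0,1],[0,0,0,1],[0,0,0,1],[0,0,0,1],[0,0,0,1],[0,0,0,1],[0,0,0,1],[0,0,0,1],[0,0,0,1]])

```text
clock: 12.22
eef_pos: [0.6366, 0.2382, 0.0731]
eef_rot: [[-0.995, -0.096, -0.002], [-0.096, 0.995, -0.001], [0.002, -0.001, -1.0]]
wrist_force: [-5.3, -3.1, 6.9]
gripper_width: 0.0096
grip_force: 59.4
```

arm_command(increments=[[0,0,0,1],[0,0,0,1],[0,0,0,1],[0,0,0,1],[0,0,0,1],[0,0,0,1],[0,0,0,1],[0,0,0,1],[0,0,0,1],[0,0,0,1],[0,0,0,1],[0,0,0,1]])

```text
clock: 13.22
eef_pos: [0.6372, 0.2373, 0.0731]
eef_rot: [[-0.596, -0.803, -0.001], [-0.803, 0.596, -0.003], [0.003, -0.001, -1.0]]
wrist_force: [-3.7, -5.4, 7.1]
gripper_width: 0.0098
grip_force: 59.4
```

arm_command(increments=[[0,0,0,1],[0,0,0,1],[0,0,0,1],[0,0,0,1],[0,0,0,1],[0,0,0,1],[0,0,0,1],[0,0,0,1],[0,0,0,1],[0,0,0,1],[0,0,0,0.7],[0,0,0,0]])

```text
clock: 14.22
eef_pos: [0.638, 0.237, 0.0731]
eef_rot: [[0.105, -0.994, 0.0], [-0.994, -0.105, -0.002], [0.002, 0.0, -1.0]]
wrist_force: [-2.3, -4.9, 6.5]
gripper_width: 0.0094
grip_force: 60.1
```

```bash
python3 - <<'E'
from h import *
s=st(); print(s['wrist_force'],s['moment'],s['q'])
E
```

```text
14.22 [0.638  0.237  0.0731] -83.96 w 0.009422145703016097
[-2.25786804 -4.92611173  6.51916084] [-0.9156863   0.38815429 -0.89654405] [-18.39580859  39.06867143 -10.50650904  94.83892325   9.18633947
  46.97471842 153.14558091]
```

arm_command(increments=[[0,0,0,0],[0,0,0,0],[0,0,0,0],[0,0,0,0],[0,0,0.6,0],[0,0,0.9,0],[0,0,0.9,0],[0,0,0.9,0],[0,0,0.9,-1],[-0.4,-0.9,0,-1],[-0.4,-0.9,0,-1],[-0.4,-0.9,0,-1]], jaw=50)

```text
clock: 15.22
eef_pos: [0.6009, 0.1587, 0.199]
eef_rot: [[-0.172, -0.985, 0.001], [-0.985, 0.172, 0.001], [-0.001, -0.001, -1.0]]
wrist_force: [0.6, 0.1, 0.0]
gripper_width: 0.0498
grip_force: 0.0
```

arm_command(increments=[[-0.5,-0.9,0,-1],[-0.5,-0.9,0,-1],[-0.5,-0.9,0,-1],[-0.5,-0.9,0,-1],[-0.5,-0.9,0,-1],[-0.5,-0.9,0,-1],[-0.5,-0.9,0,-1],[-0.5,-0.9,0,-1],[-0.5,-0.9,0,-1],[-0.4,-0.4,0,-1],[0,0,0,-1],[0,0,0,-1]], jaw=60)

```text
clock: 16.22
eef_pos: [0.4535, -0.0973, 0.1986]
eef_rot: [[-0.849, -0.528, 0.0], [-0.528, 0.849, -0.0], [-0.0, -0.0, -1.0]]
wrist_force: [0.5, 0.3, -0.1]
gripper_width: 0.0596
grip_force: 0.0
```

arm_command(increments=[[0,0,0,-1],[0,0,0,-1],[0,0,0,-1],[0,0,0,-1],[0,0,0,-1],[0,0,0,-1],[0,0,0,-1],[0,0,0,-1],[0,0,0,-1],[0,0,0,-1],[0,0,0,-1],[0,0,0,-1]])

```text
clock: 17.22
eef_pos: [0.4544, -0.096, 0.1985]
eef_rot: [[-0.961, 0.275, 0.001], [0.275, 0.961, 0.0], [-0.001, 0.0, -1.0]]
wrist_force: [-0.2, -0.6, 0.1]
gripper_width: 0.0598
grip_force: 0.0
```

arm_command(increments=[[0,0,0,-1],[0,0,0,-1],[0,0,0,-1],[0,0,0,-1],[0,0,0,-1],[0,0,0,-1],[0,0,0,-1],[0,0,0,-1],[0,0,0,-1],[0,0,0,-1],[0,0,0,-1],[0,0,0,-1]])

```text
clock: 18.22
eef_pos: [0.4544, -0.096, 0.1986]
eef_rot: [[-0.439, 0.899, 0.001], [0.899, 0.439, 0.0], [-0.0, 0.001, -1.0]]
wrist_force: [-0.6, -0.5, -0.1]
gripper_width: 0.0601
grip_force: 0.0
```

```bash
python3 - <<'E'
from h import *
s=st(); print(np.round(s['q'],1)); im=cap('wrist','w5.png'); print(proj([[*s['eef_pos'][:2],.029]],'wrist'))
for c in('wrist',): 
  for t in('hook','hook_bend'): print(t,[(np.round(d['position'],4).tolist(),round(d['p'],2)) for d in vision.find_in(t,c)])
hsv=cv2.cvtColor(im,cv2.COLOR_RGB2HSV); m=cv2.inRange(hsv,(5,150,90),(20,255,255)); n,l,sx,ce=cv2.connectedComponentsWithStats(m); i=1+sx[1:,4].argmax(); r=cv2.minAreaRect(np.argwhere(l==i)[:,::-1].astype(np.float32)); print(sx[i],r,cv2.boxPoints(r))
print([ray(p,.029,'wrist').round(4) for p in cv2.boxPoints(r)],ray(r[0],.029,'wrist'))
E
```

```text
18.22 [ 0.4544 -0.096   0.1986] 116.02 w 0.06005424362813293
[-12.4  11.2  18.9 121.1  -4.8  48.4  35.4]
[[280.58469021 195.98536542]]
hook [([0.4546, -0.0681, 0.0296], 0.82), ([0.5783, -0.2804, 0.0203], 0.71)]
hook_bend [([0.4479, -0.0681, 0.0285], 0.8), ([0.5768, -0.2786, 0.0222], 0.53)]
[ 239  150   74   86 2158] ((274.8658447265625, 193.29269409179688), (22.957542419433594, 97.7647705078125), 38.65980911254883) [[235.36584 224.2927 ]
 [296.43903 147.95123]
 [314.36584 162.2927 ]
 [253.29266 238.63416]]
[array([ 0.4262, -0.1433,  0.029 ]), array([ 0.447 , -0.0474,  0.029 ]), array([ 0.4686, -0.0518,  0.029 ]), array([ 0.4492, -0.1495,  0.029 ])] [ 0.44806765 -0.09610712  0.029     ]
```

View pics/w5.png

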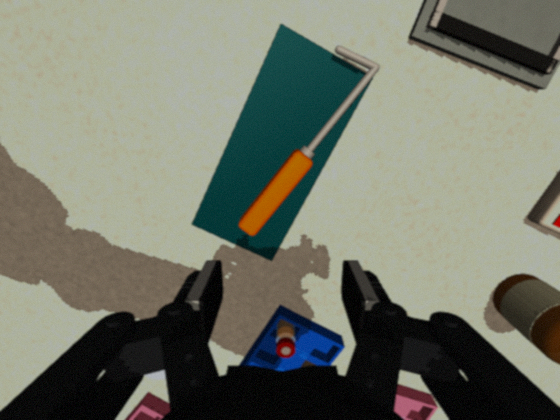

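The wrist view shows the orange handle centred at (275,193), heading about 78°, the bend at (375,67) and the tip to the left at (338,48). Now I grasp it.

arm_command(increments=[[-0.15,0.32,-0.5,-1],[0,0,-0.6,-1],[0,0,-0.7,-1],[0,0,-0.7,-1],[0,0,-0.7,-1],[0,0,-0.7,-1],[0,0,-0.7,-1],[0,0,-0.7,-1],[0,0,0,-1],[0,0,0,-0.43],[0,0,0,0],[0,0,0,0]], jaw=60)

```text
clock: 19.37
eef_pos: [0.4503, -0.0867, 0.0399]
eef_rot: [[0.197, 0.98, 0.001], [0.98, -0.197, -0.0], [0.0, 0.001, -1.0]]
wrist_force: [0.5, -0.4, -0.1]
gripper_width: 0.0599
grip_force: 0.0
```

```bash
python3 - <<'E'
from h import *
s=st(); im=cap('wrist','w6.png')
hsv=cv2.cvtColor(im,cv2.COLOR_RGB2HSV); m=cv2.inRange(hsv,(5,150,90),(20,255,255)); n,l,sx,ce=cv2.connectedComponentsWithStats(m); i=1+sx[1:,4].argmax(); r=cv2.minAreaRect(np.argwhere(l==i)[:,::-1].astype(np.float32)); b=cv2.boxPoints(r); print(sx[i],r,b)
print([ray(p,.029,'wrist').round(4) for p in b],ray(r[0],.029,'wrist'),proj([[*s['eef_pos'][:2],.029]],'wrist'))
E
```

```text
19.37 [ 0.4503 -0.0867  0.0399] 78.62 w 0.05989025782616508
[ 260  198   46  173 6916] ((282.5, 284.0), (172.0, 45.0), 90.0) [[260. 198.]
 [305. 198.]
 [305. 370.]
 [260. 370.]]
[array([ 0.4496, -0.0438,  0.029 ]), array([ 0.4698, -0.0479,  0.029 ]), array([ 0.4525, -0.1456,  0.029 ]), array([ 0.428 , -0.1406,  0.029 ])] [ 0.45093154 -0.08974066  0.029     ] [[280.03449057 278.99778809]]
```

Well aligned. Descend 15 mm, close and lift.

arm_command(increments=[[0,0,-0.25,0],[0,0,-0.25,0],[0,0,0,0],[0,0,0,0]])

```text
clock: 19.75
eef_pos: [0.4492, -0.0868, 0.0239]
eef_rot: [[0.2, 0.98, -0.001], [0.98, -0.2, 0.0], [-0.0, -0.001, -1.0]]
wrist_force: [-0.3, -0.5, 0.2]
gripper_width: 0.0602
grip_force: 0.0
```

arm_command(increments=[[0,0,0,0],[0,0,0,0],[0,0,0,0],[0,0,0,0],[0,0,0,0],[0,0,0,0],[0,0,0,0],[0,0,0.3,0],[0,0,0.6,0],[0,0,0.8,0],[0,0,0,0],[0,0,0,0]], jaw=10)

```text
clock: 20.75
eef_pos: [0.4505, -0.0866, 0.0765]
eef_rot: [[0.2, 0.98, 0.003], [0.98, -0.2, 0.0], [0.001, 0.003, -1.0]]
wrist_force: [0.2, 0.6, -0.9]
gripper_width: 0.0208
grip_force: 58.9
```

```bash
python3 - <<'E'
from h import *
s=st(); print(s['wrist_force'],s['moment']);im=cap('wrist','w7.png')
E
```

```text
20.75 [ 0.4505 -0.0866  0.0765] 78.48 w 0.020794939941565987
[ 0.20853404  0.56131078 -0.94328672] [-0.01165642  0.05682681  0.00602799]
```

View pics/w7.png

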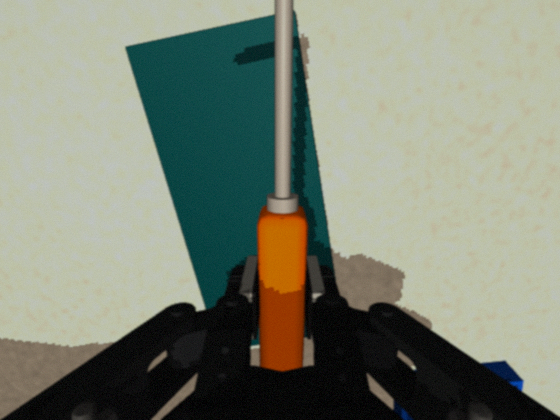

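Hook held straight between the pads, with the rod running up at (283,100). I carry it to the far side of the eye.

arm_command(increments=[[0,0,0.7,0],[0,0,0.7,0],[0.55,0.69,0,0.5],[0.55,0.69,0,0.5],[0.55,0.69,0,0.5],[0.55,0.69,0,0.5],[0.55,0.69,0,0.5],[0.55,0.69,0,0.5],[0.55,0.69,0,0.5],[0.55,0.69,0,0.5],[0.55,0.69,0,0.5],[0.55,0.69,0,0.2]])

```text
clock: 21.8
eef_pos: [0.6143, 0.1212, 0.1157]
eef_rot: [[-0.128, 0.992, -0.003], [0.992, 0.128, -0.001], [-0.0, -0.003, -1.0]]
wrist_force: [0.5, -0.2, -1.5]
gripper_width: 0.0206
grip_force: 59.0
```

arm_command(increments=[[0,0,0,0],[0,0,-0.5,0],[0,0,-0.5,0],[0,0,0,0],[0,0,0,0]])

```text
clock: 22.22
eef_pos: [0.6132, 0.1198, 0.0856]
eef_rot: [[-0.126, 0.992, -0.004], [0.992, 0.126, -0.001], [-0.001, -0.004, -1.0]]
wrist_force: [0.0, -0.2, -1.8]
gripper_width: 0.021
grip_force: 59.1
```

```bash
python3 - <<'E'
from h import *
s=st(); a=cap('wrist');b=cap('top');c=cap('side')
b2=cv2.resize(b[160:310,110:310],None,fx=3,fy=3,interpolation=cv2.INTER_CUBIC); c2=cv2.resize(c[110:260,190:350],None,fx=3,fy=3,interpolation=cv2.INTER_CUBIC)[:, :]
o=np.zeros((600,800,3),np.uint8); o[:450,:480]=b2[:,:480]; o[:450,480:800]=c2[:,80:400]; cv2.imwrite('pics/m1.png',o[:,:,::-1]); cv2.imwrite('pics/w8.png',a[:,:,::-1])
E
```

```text
22.22 [0.6132 0.1198 0.0856] 97.25 w 0.020951943608411256
```

View pics/m1.png

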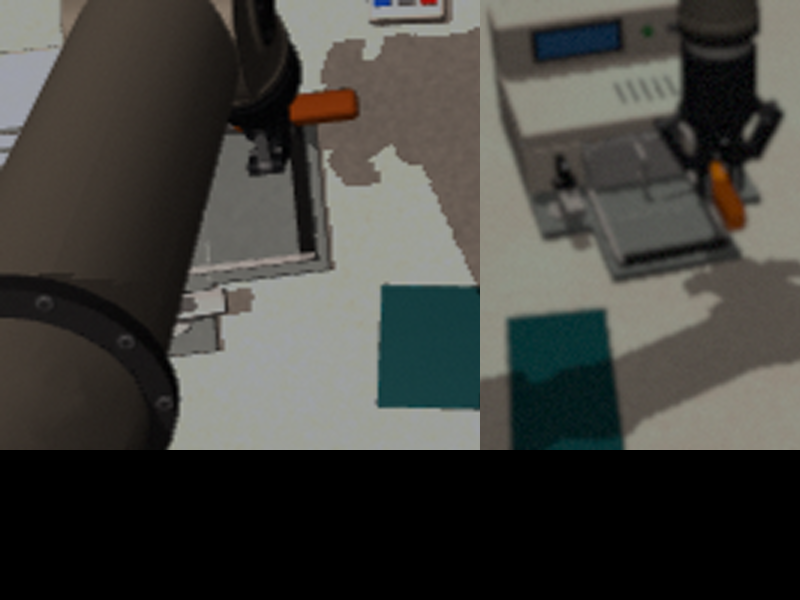

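The hook handle is seen in the side inset at (725,195) to the far side of the bail; the arm hides the rest from above. I lower it to eye height and look by wrist.

arm_command(increments=[[0.05,0,-0.4,0],[0,0,-0.4,0],[0,0,-0.4,0],[0,0,0,0],[0,0,0,0]])

```text
clock: 22.78
eef_pos: [0.6151, 0.12, 0.0499]
eef_rot: [[-0.126, 0.992, -0.003], [0.992, 0.126, -0.001], [-0.0, -0.003, -1.0]]
wrist_force: [-0.0, 0.0, -1.2]
gripper_width: 0.0209
grip_force: 59.1
```

```bash
python3 - <<'E'
from h import *
s=st(); a=cap('wrist','w8.png')
O=np.array([.5419,.2709]);x=np.array([*O,np.radians(97.16)])
for n,p in dict(eye=(-.022,0,.042),bailTop=(-.042,0,.058),bailTop0=(-.008,0,.058),panelT=(-.006,0.053,.063),panelT2=(-.006,-.053,.063)).items(): print(n,proj([[*tow(x,p)[0],p[2]]],'wrist')[0].round())
t=np.array(s['eef_pos']);R=np.array(s['eef_rot']);
for d in((.14,0),(.13,.036)): print(proj(t+R@[d[0],-d[1],.008],'wrist')[0].round())
for q in('tray_eye','hook_bend'):print(q,[(np.round(d['position'],4).tolist(),round(d['p'],2)) for d in vision.find_in(q,'wrist')])
E
```

```text
22.78 [0.6151 0.12   0.0499] 97.25 w 0.020917705419377073
eye [127. -59.]
bailTop [112. -10.]
bailTop0 [  93. -146.]
panelT [-112. -171.]
panelT2 [ 274. -170.]
[277. -69.]
[178. -35.]
tray_eye [([0.5513, 0.2285, 0.0385], 0.69)]
hook_bend [([0.6074, 0.1445, 0.0566], 0.95)]
```

View pics/w8.png

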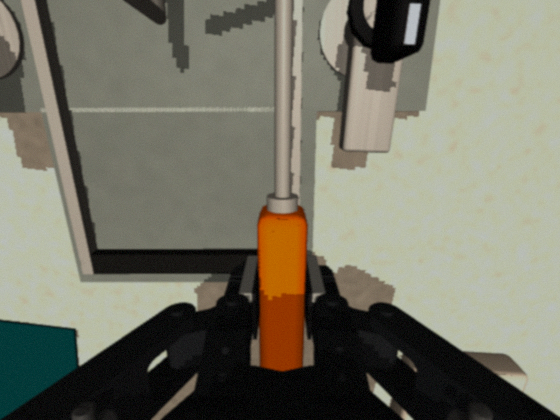

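The wrist view shows the outer end of the bail at about (150,10), left of the rod at (283,100). The far clamp arm is open, at (370,120). I compare the bail with its prediction.

```bash
python3 - <<'E'
from h import *
x=np.array([.5419,.2709,np.radians(97.16)])
for y in(0,):
  for p in((-.045,y,.058),(-.045,y,.055),(-.045,y,.026)): print(p,proj([[*tow(x,p)[0],p[2]]],'wrist')[0].round())
for p in((-.162-.006,.0615,.018),(-.162-.006,-.0615,.018),(-.162+.006,.0615,.018),(-.045-.052,-.09,.044)): print(p,proj([[*tow(x,p)[0],p[2]]],'wrist')[0].round())
im=cv2.imread('pics/w8.png'); print(im[0:34:3,100:200:5,1])
E
```

```text
(-0.045, 0, 0.058) [113.   2.]
(-0.045, 0, 0.055) [118.   5.]
(-0.045, 0, 0.026) [152.  27.]
(-0.168, 0.0615, 0.018) [ 78. 272.]
(-0.168, -0.0615, 0.018) [291. 272.]
(-0.156, 0.0615, 0.018) [ 74. 253.]
(-0.097, -0.09, 0.044) [361. 155.]
[[118 120 123 120 120  37  34  36  36  32  47  94  68  56  64  65  67 123
  126 125]
 [117 118 118 123 119 114  33  31  30  32  36  77  71  89  66  62  69 125
  128 124]
 [121 117 122 120 117 121 105  31  27  36  36  32  70  87  63  66  64 125
  124 122]
 [119 119 119 123 121 125 121  93  29  30  31  33  41  76  65  63  65 122
  127 121]
 [118 124 121 118 119 117 122 125  81  28  31  32  33  62  67  64  63 124
  123 128]
 [121 125 123 115 116 120 118 122 124  67  30  34  31  60  64  65  68 125
  119 123]
 [119 122 119 119 120 121 123 120 125 123  49  29  31  47  65  66  68 123
  123 125]
 [123 119 121 117 119 121 123 124 127 124 118  41  30  68  65  66  69 123
  124 127]
 [121 118 120 121 117 118 117 121 125 124 122 119  70 122  62  66  65 121
  128 126]
 [121 118 122 123 119 123 123 121 123 124 121 124 123 127  68  64  66 121
  125 129]
 [119 123 122 118 117 121 124 121 124 121 123 121 124 130  69  66  68 118
  125 130]
 [122 123 118 118 119 123 124 123 122 120 120 123 126 125  66  66  70 123
  125 123]]
```

Prediction and image agree within a few mm. I insert the prong sideways through the eye.

arm_command(increments=[[-0.31,-0.04,0,0],[-0.31,-0.04,0,0],[-0.31,-0.04,0,0],[-0.31,-0.04,0,0],[0,0,0,0],[0,0,0,0]])

```text
clock: 23.43
eef_pos: [0.5782, 0.1155, 0.0516]
eef_rot: [[-0.126, 0.992, -0.0], [0.992, 0.126, 0.0], [0.0, -0.0, -1.0]]
wrist_force: [1.0, -0.4, -1.5]
gripper_width: 0.0206
grip_force: 59.1
```

arm_command(increments=[[0.02,-0.16,0,0],[0.02,-0.16,0,0],[0.02,-0.16,0,0],[0.02,-0.16,0,0],[0.02,-0.16,0,0],[0.02,-0.16,0,0],[0,0,0,0]])

```text
clock: 24.02
eef_pos: [0.5828, 0.0851, 0.0515]
eef_rot: [[-0.125, 0.992, 0.0], [0.992, 0.125, -0.001], [-0.001, 0.0, -1.0]]
wrist_force: [-0.0, 0.9, -0.6]
gripper_width: 0.0207
grip_force: 59.1
```

```bash
python3 - <<'E'
from h import *
s=st(); print(s['wrist_force'],s['moment'])
a=cap('wrist','w9.png'); print(vision.find_in('tray_eye','wrist')[:2])
g=a[:,:,1].astype(int); print(g[0:70:6,100:270:8])
E
```

```text
24.02 [0.5828 0.0851 0.0515] 97.16 w 0.020720255379793686
[-0.03026932  0.85624115 -0.56824475] [ 0.24426842  0.05045523 -0.04027951]
[]
[[122 163 168  33 122 122 123 124 124 128 133 128 130 131 135 136 134 137
   86  73  89 135]
 [123 163 165  27 120 129 127 129 123 128 131 131 128 131 131 131 132 138
   98  70  67  70]
 [125 163 165  28 124 123 125 127 128 129 124 127 128 132 127 133 124  80
   71  74  74  71]
 [122 155 163  36 123 124 126 130 125 132 126 125 133 126 132  72  74  73
   74  69  70  76]
 [124 134 163  39 128 127 132 128 126 128 127 126 127 135  71  70  78  68
   87  72 117 139]
 [124 121 163  58 123 128 125 129 131 131 128 125 132 127  69  73  67 130
  137  68 130 138]
 [122 123 165 106 111 127 125 126 127 128 131 130 127 128 132 115 131 133
  134  68  73 137]
 [117 165 167 142  89 168 165 161 156 159 128 133 124 128 132 128 130 131
  133  66  71 130]
 [ 30 121 165 163  41 121 121 121 124 126 124 129 125 125 128 128 131 128
  130  72 131 130]
 [113 122 166 165  30 117 123 121 126 124 122 125 119 126 125 126 130 125
  132 131 128 133]
 [114 115 162 164  35 124 122 123 122 122 124 125 123 127 128 126 126 130
  127 130 130 125]
 [112 115 156 167  34 123 121 120 125 120 117 126 129 126 126 126 122 130
  128 125 127 131]]
```

```bash
python3 - <<'E'
from h import *
cap('side','s3.png')
for q in('tray_eye','tray','hook_bend'):print(q,[(np.round(d['position'],4).tolist(),round(d['p'],2)) for d in vision.find_in(q,'side')])
E
```

```text
tray_eye [([0.5204, 0.242, 0.0304], 0.58)]
tray [([0.5217, 0.2404, 0.0278], 0.9)]
hook_bend [([0.5775, 0.0525, 0.0552], 0.46)]
```

arm_command(increments=[[0.03,-0.25,0,0],[0.03,-0.25,0,0],[0.03,-0.25,0,0],[0.03,-0.25,0,0],[0,0,0,0]])

```text
clock: 24.73
eef_pos: [0.5864, 0.0536, 0.0515]
eef_rot: [[-0.123, 0.992, 0.0], [0.992, 0.123, -0.001], [-0.002, 0.0, -1.0]]
wrist_force: [-0.1, -0.0, -0.3]
gripper_width: 0.0207
grip_force: 59.1
```

```bash
python3 - <<'E'
from h import *
s=st(); print(s['wrist_force'],s['moment'])
cap('side','s4.png')
for q in('tray_eye','tray','hook_bend'):print(q,[(np.round(d['position'],4).tolist(),round(d['p'],2)) for d in vision.find_in(q,'side')])
a=cap('wrist','w10.png')
for q in('tray_eye','tray','hook_bend'):print(q,[(np.round(d['position'],4).tolist(),round(d['p'],2)) for d in vision.find_in(q,'wrist')])
g=np.hstack([cv2.resize(a[:300,:400],(400,300)),cv2.resize(vision.capture('side')[120:240,200:360],(400,300))]);cv2.imwrite('pics/m2.png',g[:,:,::-1])
E
```

```text
24.73 [0.5864 0.0536 0.0515] 97.09 w 0.020664596414112568
[-0.13544942 -0.02135882 -0.33286851] [-0.0144113  -0.03333035  0.00805419]
tray_eye [([0.5286, 0.2126, 0.0287], 0.62)]
tray [([0.5266, 0.2118, 0.0262], 0.68)]
hook_bend [([0.5839, 0.0191, 0.0527], 0.49)]
tray_eye []
tray [([0.5529, 0.1687, 0.031], 0.42)]
hook_bend [([0.5771, 0.0828, 0.059], 0.95)]
```

The side detections show the tray moved 30 mm along with the hook, so it's caught. I keep pulling.

arm_command(increments=[[0.03,-0.25,0,0],[0.03,-0.25,0,0],[0.03,-0.25,0,0],[0.03,-0.25,0,0],[0.03,-0.25,0,0],[0.03,-0.25,0,0],[0.03,-0.25,0,0],[0.03,-0.25,0,0],[0.03,-0.25,0,0],[0.03,-0.25,0,0],[0.03,-0.25,0,0],[0,0,0,0]])

```text
clock: 26.18
eef_pos: [0.5962, -0.0287, 0.0515]
eef_rot: [[-0.124, 0.992, 0.0], [0.992, 0.124, -0.002], [-0.002, 0.0, -1.0]]
wrist_force: [-1.2, -0.0, -1.2]
gripper_width: 0.0206
grip_force: 59.1
```

arm_command(increments=[[0.01,-0.1,0,0],[0.01,-0.1,0,0],[0.01,-0.1,0,0],[0.01,-0.1,0,0],[0,0,0,0]])

```text
clock: 26.6
eef_pos: [0.5973, -0.0385, 0.0514]
eef_rot: [[-0.126, 0.992, -0.0], [0.992, 0.126, -0.0], [-0.0, -0.0, -1.0]]
wrist_force: [-0.8, 0.7, -0.4]
gripper_width: 0.0213
grip_force: 59.0
```

arm_command(increments=[[0.01,-0.1,0,0],[0.01,-0.1,0,0],[0,0,0,0]])

```text
clock: 26.85
eef_pos: [0.5977, -0.0427, 0.0512]
eef_rot: [[-0.127, 0.992, -0.001], [0.992, 0.127, 0.002], [0.002, -0.0, -1.0]]
wrist_force: [-0.4, 6.4, -0.8]
gripper_width: 0.0208
grip_force: 59.0
```

```bash
python3 - <<'E'
from h import *
s=st(); print(s['wrist_force'],s['moment'])
cap('side','s5.png')
for q in('tray_eye','tray','hook_bend','vial0'):print(q,[(np.round(d['position'],4).tolist(),round(d['p'],2)) for d in vision.find_in(q,'side')])
E
```

```text
26.85 [ 0.5977 -0.0427  0.0512] 97.28 w 0.020823028070992233
[-0.36711313  6.411137   -0.77583946] [ 1.22644832  0.0335191  -0.16761279]
tray_eye [([0.5433, 0.12, 0.0297], 0.78)]
tray [([0.5438, 0.1175, 0.0266], 0.97)]
hook_bend [([0.5923, -0.0768, 0.0547], 0.55), ([0.5302, 0.1437, 0.0574], 0.28)]
vial0 [([0.521, 0.1738, 0.0605], 0.56), ([0.53, 0.1455, 0.0549], 0.52), ([0.5173, 0.2122, 0.049], 0.36), ([0.4591, 0.1978, 0.0424], 0.32)]
```

arm_command(increments=[[0.01,-0.1,0,0],[0,0,0,0],[0,0,0,0]])

```text
clock: 27.35
eef_pos: [0.5978, -0.043, 0.051]
eef_rot: [[-0.129, 0.992, -0.001], [0.992, 0.129, 0.004], [0.004, -0.001, -1.0]]
wrist_force: [-0.5, 11.3, -2.2]
gripper_width: 0.0207
grip_force: 59.1
```

At the end stop (11 N). I back off to the middle of the eye, withdraw sideways and lift.

arm_command(increments=[[-0.02,0.2,0,0],[-0.02,0.2,0,0],[0,0,0,0],[0.35,0.045,0,0],[0.35,0.045,0,0],[0.35,0.045,0,0],[0.35,0.045,0,0],[0.2,0.03,0,0],[0,0,0,0],[0,0,0,0]])

```text
clock: 28.18
eef_pos: [0.6447, -0.0292, 0.0513]
eef_rot: [[-0.126, 0.992, -0.0], [0.992, 0.126, -0.001], [-0.001, -0.0, -1.0]]
wrist_force: [-0.7, -0.6, -1.5]
gripper_width: 0.021
grip_force: 59.0
```

arm_command(increments=[[0,0,0.6,0],[0,0,0.8,0],[0,0,0.8,0],[0,0,0,0]])

```text
clock: 28.52
eef_pos: [0.6471, -0.0296, 0.1221]
eef_rot: [[-0.125, 0.992, 0.007], [0.992, 0.125, -0.0], [-0.001, 0.007, -1.0]]
wrist_force: [0.6, -0.2, -0.4]
gripper_width: 0.0208
grip_force: 59.1
```

```bash
python3 - <<'E'
from h import *
s=st(); print(s['wrist_force'],s['moment'])
b=cap('top','t6.png'); 
hsv=cv2.cvtColor(b,cv2.COLOR_RGB2HSV)
m=cv2.inRange(hsv,(80,150,30),(98,255,140)); n,l,sx,ce=cv2.connectedComponentsWithStats(m); i=1+sx[1:,4].argmax(); r=cv2.minAreaRect(np.argwhere(l==i)[:,::-1].astype(np.float32)); bx=cv2.boxPoints(r); print('mat',sx[i],[ray(p,.003,'top').round(4) for p in bx],ray(r[0],.003,'top'))
m=cv2.inRange(hsv,(105,150,40),(125,255,255)); n,l,sx,ce=cv2.connectedComponentsWithStats(m)
print(sx[1:][sx[1:,4]>80])
side=cap('side')
for c in('top','side'):
  for q in('tray_eye','tray','vial0'):print(c,q,[(np.round(d['position'],4).tolist(),round(d['p'],2)) for d in vision.find_in(q,c)])
E
```

```text
28.52 [ 0.6471 -0.0296  0.1221] 97.2 w 0.020768452473346313
[ 0.61924348 -0.23648091 -0.36758549] [ 0.00117189 -0.12780223  0.01806146]
mat [ 255  256   70   41 2666] [array([ 0.4806, -0.0051,  0.003 ]), array([ 0.4815, -0.1766,  0.003 ]), array([ 0.3839, -0.1754,  0.003 ]), array([ 0.3828, -0.0066,  0.003 ])] [ 0.43178666 -0.09097057  0.003     ]
[[ 288  124    9   13   84]
 [ 346  207   59   41 1949]]
top tray_eye [([0.5588, 0.2009, 0.0293], 0.95)]
top tray [([0.5587, 0.2024, 0.0316], 0.56)]
top vial0 [([0.5684, 0.2241, 0.058], 0.65), ([0.5194, 0.2132, 0.0601], 0.5), ([0.5884, 0.152, 0.0607], 0.44), ([0.5217, 0.1829, 0.0608], 0.39)]
side tray_eye [([0.5562, 0.1255, 0.0277], 0.81), ([0.5186, 0.3299, 0.0888], 0.29)]
side tray [([0.5534, 0.1189, 0.0283], 0.74)]
side vial0 [([0.5218, 0.1741, 0.0593], 0.62), ([0.5325, 0.1469, 0.0584], 0.6), ([0.5749, 0.219, 0.0437], 0.45)]
```

arm_command(increments=[[-0.84,-0.33,0,-0.3],[-0.84,-0.33,0,-0.3],[-0.84,-0.33,0,-0.3],[-0.84,-0.33,0,-0.3],[-0.84,-0.33,0,-0.3],[-0.84,-0.33,0,-0.3],[-0.84,-0.33,0,0],[-0.84,-0.33,0,0],[0,0,-0.7,0],[0,0,-0.7,0],[0,0,-0.7,0],[0,0,0,0]])

```text
clock: 29.92
eef_pos: [0.441, -0.1075, 0.0517]
eef_rot: [[-0.001, 1.0, -0.006], [1.0, 0.001, 0.0], [0.0, -0.006, -1.0]]
wrist_force: [-0.8, 1.0, -1.5]
gripper_width: 0.0206
grip_force: 59.1
```

```bash
python3 - <<'E'
from h import *
st(); b=cap('wrist','w11.png')
hsv=cv2.cvtColor(b,cv2.COLOR_RGB2HSV)
m=cv2.inRange(hsv,(80,120,20),(98,255,160)); c=np.argwhere(m)[:,::-1].astype(np.float32); h=cv2.convexHull(c)[:,0]; h=cv2.approxPolyDP(h,6,True)[:,0]; print([(p.tolist(),ray(p,.003,'wrist').round(3).tolist()) for p in h])
E
```

```text
29.92 [ 0.441  -0.1075  0.0517] 90.06 w 0.020615960400392555
[([429.0, 366.0], [0.547, -0.2, 0.003]), ([257.0, 337.0], [0.425, -0.176, 0.003]), ([195.0, 310.0], [0.385, -0.154, 0.003]), ([168.0, 0.0], [0.387, 0.024, 0.003]), ([370.0, 0.0], [0.486, 0.024, 0.003])]
```

arm_command(increments=[[0.2,0,-0.3,0],[0,0,-0.3,0],[0,0,-0.2,0],[0,0,-0.1,0],[0,0,0,0],[0,0,0,0]])

```text
clock: 30.47
eef_pos: [0.4493, -0.1078, 0.0274]
eef_rot: [[-0.001, 1.0, -0.0], [1.0, 0.001, 0.0], [0.0, -0.0, -1.0]]
wrist_force: [0.3, 0.4, -1.1]
gripper_width: 0.021
grip_force: 59.2
```

arm_command(increments=[[0,0,-0.06,0],[0,0,-0.05,0],[0,0,0,0],[0,0,0,0]])

```text
clock: 30.8
eef_pos: [0.4497, -0.1078, 0.0248]
eef_rot: [[-0.001, 1.0, 0.001], [1.0, 0.001, 0.0], [0.0, 0.001, -1.0]]
wrist_force: [-0.3, 1.1, 5.9]
gripper_width: 0.0209
grip_force: 60.2
```

arm_command(increments=[[0,0,0,0],[0,0,0,0],[0,0,0,0],[0,0,0,0],[0,0,0.6,0],[0,0,0.9,0],[0,0,0.9,0],[0,0,0.9,0],[0,0,0.9,0],[0,0,0.9,0],[0,0,0.9,0],[0,0,0,0]], jaw=60)

```text
clock: 31.8
eef_pos: [0.4521, -0.1083, 0.2086]
eef_rot: [[-0.001, 1.0, 0.008], [1.0, 0.001, 0.0], [0.0, 0.008, -1.0]]
wrist_force: [0.0, -1.0, -0.5]
gripper_width: 0.0602
grip_force: 0.0
```

arm_command(increments=[[0.33,0.95,0,0.3],[0.33,0.95,0,0.3],[0.33,0.95,0,0.3],[0.33,0.95,0,0.3],[0.33,0.95,0,0.3],[0.33,0.95,0,0.3],[0.33,0.95,0,0],[0.33,0.95,0,0],[0.33,0.95,0,0],[0.33,0.95,0,0],[0,0,0,0],[0,0,0,0]])

```text
clock: 32.8
eef_pos: [0.548, 0.1792, 0.203]
eef_rot: [[-0.13, 0.992, -0.001], [0.992, 0.13, -0.0], [-0.0, -0.001, -1.0]]
wrist_force: [-0.8, -0.7, -0.5]
gripper_width: 0.0601
grip_force: 0.0
```

```bash
python3 - <<'E'
from h import *
s=st(); a=cap('wrist','w12.png')
x=np.array([.5419,.2709,np.radians(97.16)])
v=[d for d in vision.find_in('vial0','wrist')]
for d in v: 
  p=np.array(d['position']); c,sn=np.cos(x[2]),np.sin(x[2]); e=p[:2]-x[:2]; print(p.round(4),round(d['p'],2),'inc-tray',np.round([e@[c,sn]+.084,e@[-sn,c]],4), proj([p],'wrist')[0].round())
for yy in(.028,-.028):
  for xx in(-.036,0,.036): print((xx,yy),tow(x,(xx-.084,yy))[0].round(4),proj([[*tow(x,(xx-.084,yy))[0],.060]],'wrist')[0].round())
b=cap('top','t7.png')
for q in('hook','hook_bend','rack','std0'):print(q,[(np.round(d['position'],4).tolist(),round(d['p'],2)) for d in vision.find_in(q,'top')])
o=np.hstack([a[:,60:500],b[190:340:,220:420][:, :].repeat(2,0).repeat(2,1)[:420,:360] if 0 else cv2.resize(b[180:320,230:350],(360,420))]);cv2.imwrite('pics/m3.png',o[:,:,::-1])
E
```

```text
32.8 [0.548  0.1792 0.203 ] 97.46 w 0.06005870560809542
[0.5197 0.2233 0.0607] 0.93 inc-tray [0.0395 0.028 ] [255. 147.]
[0.5325 0.1581 0.0626] 0.87 inc-tray [-0.0267  0.0234] [262. 221.]
[0.5769 0.2298 0.0551] 0.79 inc-tray [ 0.0389 -0.0296] [321. 148.]
[0.5883 0.1621 0.063 ] 0.77 inc-tray [-0.0297 -0.0325] [323. 224.]
[0.6328 0.2313 0.0478] 0.54 inc-tray [ 0.0334 -0.0853] [382. 153.]
(-0.036, 0.028) [0.5291 0.1483] [257. 229.]
(0, 0.028) [0.5246 0.1841] [256. 192.]
(0.036, 0.028) [0.5201 0.2198] [255. 152.]
(-0.036, -0.028) [0.5846 0.1553] [317. 230.]
(0, -0.028) [0.5802 0.191 ] [319. 192.]
(0.036, -0.028) [0.5757 0.2268] [320. 152.]
hook [([0.4701, -0.1233, 0.0287], 0.67), ([0.5829, -0.2869, 0.0495], 0.5), ([0.5538, -0.3079, 0.0159], 0.25)]
hook_bend [([0.4629, -0.1214, 0.03], 0.64), ([0.6384, 0.2002, 0.045], 0.2)]
rack [([0.4442, -0.5051, 0.0172], 0.87), ([0.7247, -0.3397, 0.019], 0.85), ([0.5554, -0.3073, 0.0184], 0.63)]
std0 [([0.5833, -0.2876, 0.0492], 0.56)]
```

View pics/m3.png

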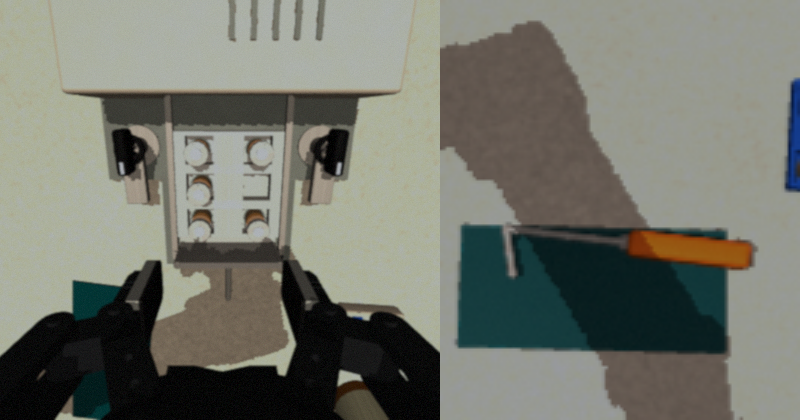

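Five silver vials: cells (±36,+28), (0,+28) and (±36,−28), with (0,−28) empty. Both clamps are open.

The right inset shows the hook shifted, its handle overhanging the mat's edge at (752,255), so it was knocked. I'll lay it right after the vials. Now the rack needs measuring from close above.

arm_command(increments=[[0,-1,0,0],[0,-1,0,0],[0,-1,0,0],[0,-1,0,0],[0,-1,0,0],[0,-1,0,0],[0,-1,0,0],[0,-1,0,0],[0,-1,0,0],[0,-1,0,0],[0,-1,0,0],[0,-1,0,0]])

```text
clock: 34.15
eef_pos: [0.5479, -0.1846, 0.2044]
eef_rot: [[-0.126, 0.992, 0.0], [0.992, 0.126, 0.0], [0.0, 0.0, -1.0]]
wrist_force: [1.0, 1.0, 1.0]
gripper_width: 0.0598
grip_force: 0.0
```

arm_command(increments=[[0,-1,-0.4,-0.3],[0,-1,-0.4,-0.3],[0,-1,0,-0.3],[0,-1,0,-0.3],[0,0,0,0],[0,0,0,0]])

```text
clock: 34.65
eef_pos: [0.5472, -0.3055, 0.1802]
eef_rot: [[-0.038, 0.999, -0.0], [0.999, 0.038, -0.001], [-0.001, -0.0, -1.0]]
wrist_force: [-1.1, 0.4, 0.1]
gripper_width: 0.0599
grip_force: 0.0
```

```bash
cat >> h.py <<'E'
def blue(im):
    h=cv2.cvtColor(im,cv2.COLOR_RGB2HSV); return cv2.inRange(h,(105,130,30),(125,255,255))
E
python3 - <<'E'
from h import *
s=st(); a=cap('wrist','w13.png'); m=blue(a)
n,l,sx,ce=cv2.connectedComponentsWithStats(m); i=1+sx[1:,4].argmax()
c=np.argwhere(l==i)[:,::-1].astype(np.float32); h=cv2.convexHull(c); q=cv2.approxPolyDP(h,5,True)[:,0]; print([(p.tolist(),ray(p,.02,'wrist').round(4).tolist()) for p in q])
r=cv2.minAreaRect(c);print(r)
print(proj([[*s['eef_pos'][:2],.02]],'wrist'),vision.find_in('rack','wrist'),vision.find_in('std0','wrist'))
o=np.hstack([a[:,80:480],cv2.cvtColor(m,cv2.COLOR_GRAY2RGB)[:,80:480]]); cv2.imwrite('pics/m4.png',o[:,:,::-1])
E
```

```text
34.65 [ 0.5472 -0.3055  0.1802] 92.2 w 0.05990334414447537
[([349.0, 123.0], [0.6058, -0.2307, 0.02]), ([325.0, 264.0], [0.5962, -0.3709, 0.02]), ([239.0, 256.0], [0.5076, -0.3655, 0.02]), ([250.0, 112.0], [0.5175, -0.225, 0.02])]
((291.55487060546875, 189.006103515625), (100.71356964111328, 145.43833923339844), 6.34019136428833)
[[280.01188681 201.07158872]] [{'position': [0.5535, -0.2998, 0.0203], 'p': 0.88}, {'position': [0.4761, -0.4998, 0.0182], 'p': 0.66}] [{'position': [0.5797, -0.2819, 0.0541], 'p': 0.8}, {'position': [0.5346, -0.2419, 0.0522], 'p': 0.67}]
```

arm_command(increments=[[0,0.95,0,0.3],[0,0.95,0,0.3],[0,0.95,0,0.3],[0,0.95,0,0.3],[0,0.95,0,0],[0,0.95,0,0],[0,0.95,0,0],[0,0.95,0,0],[0,0.95,0,0],[0,0.95,0,0],[0,0.95,0,0],[0,0.95,0,0]], jaw=40)

```text
clock: 35.8
eef_pos: [0.5477, 0.0423, 0.1804]
eef_rot: [[-0.129, 0.992, 0.0], [0.992, 0.129, 0.001], [0.001, 0.0, -1.0]]
wrist_force: [0.6, -0.6, -0.9]
gripper_width: 0.04
grip_force: 0.0
```

arm_command(increments=[[-0.1,0.95,0,0],[-0.1,0.95,-0.5,0],[-0.1,0.95,-0.5,0],[-0.1,0.95,-0.5,0],[0,0,-0.5,0],[0,0,0,0],[0,0,0,0]])

```text
clock: 36.38
eef_pos: [0.5353, 0.1537, 0.1198]
eef_rot: [[-0.128, 0.992, -0.002], [0.992, 0.128, -0.001], [-0.001, -0.002, -1.0]]
wrist_force: [-0.7, 0.1, 0.2]
gripper_width: 0.0399
grip_force: 0.0
```

```bash
cat >> h.py <<'E'
def caps(a,z=.060):
    x=np.array([.5419,.2709,np.radians(97.16)]); c,sn=np.cos(x[2]),np.sin(x[2])
    for d in vision.find_in('vial0','wrist'):
        p=np.array(d['position']); e=p[:2]-x[:2]; print(p.round(4),round(d['p'],2),'tray',np.round([e@[c,sn]+.084,e@[-sn,c]],4),proj([p],'wrist')[0].round())
    g=cv2.GaussianBlur(cv2.cvtColor(a,cv2.COLOR_RGB2GRAY),(5,5),0)
    h=cv2.HoughCircles(g,cv2.HOUGH_GRADIENT,1,18,param1=80,param2=13,minRadius=9,maxRadius=32)
    if h is not None:
        for u,v,r in h[0]:
            p=ray((u,v),z,'wrist'); e=p[:2]-x[:2]; t=np.array([e@[c,sn]+.084,e@[-sn,c]])
            if abs(t[0])<.07 and abs(t[1])<.06: print('circ',u,v,r,p.round(4),t.round(4))
E
python3 - <<'E'
from h import *
s=st(); a=cap('wrist','w14.png'); caps(a); print(proj([[*s['eef_pos'][:2],.06]],'wrist'))
E
```

```text
36.38 [0.5353 0.1537 0.1198] 97.36 w 0.039853605157628355
[0.585  0.1632 0.0623] 0.97 tray [-0.0282 -0.0293] [357. 234.]
[0.5738 0.2295 0.0558] 0.96 tray [ 0.0389 -0.0265] [358. 125.]
[0.5291 0.1572 0.0629] 0.95 tray [-0.0272  0.0269] [269. 233.]
[0.518 0.222 0.061] 0.87 tray [0.0385 0.0298] [263. 126.]
[0.5269 0.1888 0.0656] 0.74 tray [0.0044 0.0251] [271. 185.]
circ 273.5 239.5 18.8 [0.5325 0.1517 0.06  ] [-0.033   0.0242]
circ 264.5 131.5 30.3 [0.5192 0.2192 0.06  ] [0.0355 0.029 ]
circ 365.5 134.5 27.9 [0.5784 0.2249 0.06  ] [ 0.0338 -0.0304]
circ 355.5 239.5 19.1 [0.5858 0.1585 0.06  ] [-0.033  -0.0295]
circ 271.5 191.5 17.4 [0.5275 0.1837 0.06  ] [-0.0007  0.0252]
circ 235.5 227.5 27.0 [0.5071 0.157  0.06  ] [-0.0247  0.0487]
circ 349.5 175.5 18.8 [0.5737 0.1997 0.06  ] [ 0.0094 -0.0227]
circ 321.5 127.5 28.1 [0.552  0.2256 0.06  ] [ 0.0378 -0.0044]
circ 349.5 221.5 9.6 [0.5795 0.1703 0.06  ] [-0.0205 -0.0247]
circ 249.5 165.5 19.1 [0.5124 0.1981 0.06  ] [0.0155 0.0384]
circ 406.5 156.5 16.6 [0.6055 0.2154 0.06  ] [ 0.021  -0.0562]
circ 340.5 282.5 16.1 [0.5819 0.1258 0.06  ] [-0.065  -0.0216]
circ 275.5 172.5 9.6 [0.5285 0.1959 0.06  ] [0.0112 0.0226]
circ 279.5 221.5 9.4 [0.5349 0.1647 0.06  ] [-0.0205  0.0202]
circ 348.5 128.5 12.0 [0.5678 0.227  0.06  ] [ 0.0372 -0.0202]
circ 282.5 138.5 11.8 [0.5302 0.2165 0.06  ] [0.0315 0.0184]
circ 224.5 107.5 14.4 [0.495  0.2295 0.06  ] [0.0488 0.0517]
circ 267.5 110.5 17.7 [0.5197 0.231  0.06  ] [0.0472 0.027 ]
circ 231.5 183.5 10.9 [0.5024 0.1857 0.06  ] [0.0044 0.0498]
circ 245.5 116.5 11.0 [0.5074 0.2261 0.06  ] [0.0439 0.0398]
[[278.12447186 237.27310753]]
```

arm_command(increments=[[-0.12,-0.09,-0.5,0],[0,0,-0.6,0],[0,0,-0.6,0],[0,0,-0.4,0],[0,0,0,0],[0,0,0,0]])

```text
clock: 36.98
eef_pos: [0.5331, 0.1499, 0.0575]
eef_rot: [[-0.125, 0.992, -0.0], [0.992, 0.125, -0.0], [-0.0, -0.0, -1.0]]
wrist_force: [1.2, -0.1, 0.4]
gripper_width: 0.0401
grip_force: 0.0
```

arm_command(increments=[[0,0,0,0],[0,0,0,0],[0,0,0,0],[0,0,0,0],[0,0,0,0],[0,0,0,0]], jaw=15)

```text
clock: 37.48
eef_pos: [0.5335, 0.1506, 0.0582]
eef_rot: [[-0.126, 0.992, 0.002], [0.992, 0.126, 0.001], [0.0, 0.002, -1.0]]
wrist_force: [-1.2, -0.6, 6.7]
gripper_width: 0.0209
grip_force: 58.1
```

arm_command(increments=[[0,0,0.3,0],[0,0,0.5,0],[0,0,0.8,0],[0,0,0.8,0],[0,0,0.8,0],[0,0,0,0],[0,0,0,0]])

```text
clock: 38.07
eef_pos: [0.5338, 0.151, 0.155]
eef_rot: [[-0.126, 0.992, 0.003], [0.992, 0.126, 0.002], [0.001, 0.004, -1.0]]
wrist_force: [0.1, -0.1, -0.6]
gripper_width: 0.0203
grip_force: 58.0
```

```bash
cat >> h.py <<'E'
def inhand(f,h=.004):
    s=st(); a=cap('wrist',f); z=s['eef_pos'][2]+h
    g=cv2.GaussianBlur(cv2.cvtColor(a,cv2.COLOR_RGB2GRAY),(5,5),0)[190:340,200:360]
    c=cv2.HoughCircles(g,cv2.HOUGH_GRADIENT,1,18,param1=80,param2=12,minRadius=18,maxRadius=34)
    R=np.array(s['eef_rot'])
    if c is not None:
        for u,v,r in c[0][:4]:
            p=ray((u+200,v+190),z,'wrist'); print('hand circ',u+200,v+190,r,'toolxy mm',np.round((R.T@(p-s['eef_pos']))[:2]*1e3,1))
    print('tcp px',proj([[*s['eef_pos'][:2],z]],'wrist')[0].round(1),'exp r',307*.0113/(cam('wrist')[1][2]-z)); 
    for d in vision.find_in('vial0','wrist')[:4]: print(np.round(d['position'],4),round(d['p'],2),np.round(R.T@(np.array(d['position'])-s['eef_pos'])*1e3,1))
    return s,a
E
python3 - <<'E'
from h import *
inhand('w15.png')
E
```

```text
38.07 [0.5338 0.151  0.155 ] 97.26 w 0.020256329316838934
hand circ 281.5 276.5 27.4 toolxy mm [10.3 -0.1]
hand circ 274.5 216.5 26.7 toolxy mm [38.1 -3. ]
hand circ 283.5 295.5 23.5 toolxy mm [0.7 0.8]
hand circ 354.5 229.5 28.8 toolxy mm [32.4 30.3]
tcp px [281.8 296.9] exp r 29.011055725028232
[0.5305 0.1864 0.0607] 0.98 [35.3  0.9 94.3]
[0.5186 0.2201 0.0619] 0.94 [70.3 -6.6 93.2]
[0.5736 0.2258 0.0587] 0.66 [69.  48.6 96.5]
[0.5842 0.1605 0.062 ] 0.6 [ 2.9 50.9 93.2]
```

```bash
python3 - <<'E'
import cv2,numpy as np
a=cv2.imread('pics/w15.png'); g=cv2.cvtColor(a,cv2.COLOR_BGR2GRAY)
for v in range(236,345,4): print(v,' '.join('%3d'%x for x in g[v,240:328:4]))
E
```

```text
236 125 153  85 156 141 161 164 166 128  90  93  88  95  94 102 155 155 161 163 162 162 162
240 124 150  92  73  70  76  75  76  53  50  47  47  54  55  53  66  52  51  74  72  72  72
244 118 148  82  77  74  77  60  49  48  46  49  42  42  54  49  53  52  50  48  58  77  75
248 117 140  99  75  72  71  46  52  50  54  53  47  40  40  52  50  48  50  52  50  72  71
252 112  76  68  72  71  74  45  54  70  75  71  68  66  42  53  49  50  50  49  48  69  76
256  94  64  53  56  60  20  57  72  74  78  77  73  72  62  48  53  14  56  57  56  56  74
260  64  58  55  58  54   3  68  82 104 111 110 112 111  93  61  60  10  57  59  60  62  79
264  94  90  62  64  44   8  91 114 112  93  87  97 103 110 118  83   5  51  58  62  95  89
268   8  26  60  64  27  26 113 102  73  72  72  68  69  65 123 118   5  46  59  62  13  10
272   9  46  58  64  16  37 117  75  77  79 104  92  78  67  56 119   8  33  59  61  34  13
276  20  56  59  64   8  27  70  91 151 174 184 177 177 170 113  50   5  17  59  60  52  23
280  18  61  59  60   0  32  89 181 185 183 183 177 178 177 183 156  15   7  61  61  60 
[... 775 characters left out ...]
 113 113 111 114 110 110 106 107  65  14   3   2   3   5
320   8   6   9   9  12  97 112 113 110 117 117 110 104 107 112 114  80  12   1   9   8   3
324   9  13   1  12   0 104 109 106 110 109 112 108 104 109 110 110  96  14   5   8   6   0
328   8   0  10   2  12 109 116 113 111 113 117 111 108 114 112 105  97  12  10  12   5   5
332  16  14   9   5  19 111 110 107 104 112 117 108 114 116 114 110 106  17   6   9   9   8
336   5  11  13  41  27 107 109 113 106 112 115 110 114 112 116 113 105  14  30  10  10  16
340   6  12  11  83 100 116 112 110 113 111 115 113 116 112 109 115 109  98  63  10   7   9
344  14  16   7 103 106 110 110 109 112 106 112 110 103 112 114 109 109 109  84   6  13  12
```

The hand pixels put the vial within 1 mm of the TCP, and the camera agrees with the grasp to about 1 mm. I work out the rack cells next.

```bash
python3 - <<'E'
from h import *
x=fit2d([(.0715,-.0455),(-.0715,-.0455),(-.0715,.0455),(.0715,.0455)],[(.6058,-.2307),(.5962,-.3709),(.5076,-.3655),(.5175,-.225)])
x=np.array([x[0],x[1],np.arctan2(np.sin(x[2]),np.cos(x[2]))])
for yy in(.028,-.028):
  for xx in(-.054,-.018,.018,.054): print((xx,yy),tow(x,(xx,yy))[0].round(4))
E
```

```text
fit [ 0.5568 -0.298 ] 86.13582063916594 res mm [[1.2, 0.9], [1.2, -1.5], [-1.0, -0.8], [-1.3, 1.4]]
(-0.054, 0.028) [ 0.5252 -0.35  ]
(-0.018, 0.028) [ 0.5276 -0.3141]
(0.018, 0.028) [ 0.5301 -0.2782]
(0.054, 0.028) [ 0.5325 -0.2423]
(-0.054, -0.028) [ 0.5811 -0.3538]
(-0.018, -0.028) [ 0.5835 -0.3179]
(0.018, -0.028) [ 0.5859 -0.282 ]
(0.054, -0.028) [ 0.5884 -0.246 ]
```

arm_command(increments=[[0,-0.98,0,-0.28],[0,-0.98,0,-0.28],[0,-0.98,0,-0.28],[0,-0.98,0,-0.28],[0,-0.98,0,-0.28],[0,-0.98,0,-0.28],[0,-0.98,0,-0.28],[0,-0.98,0,-0.28],[0,-0.98,0,-0.28],[0,-0.98,0,-0.28],[0,-0.98,0,0],[0,-0.98,0,0]])

```text
clock: 39.17
eef_pos: [0.5317, -0.2034, 0.1518]
eef_rot: [[0.069, 0.998, -0.003], [0.998, -0.069, 0.0], [0.0, -0.003, -1.0]]
wrist_force: [-0.1, -0.1, -1.7]
gripper_width: 0.0208
grip_force: 58.0
```

arm_command(increments=[[-0.05,-0.98,0,0],[-0.05,-0.98,0,0],[-0.05,-0.98,0,0],[-0.05,-0.98,0,0],[-0.05,-0.98,0,0],[0,0,-0.7,0],[0,0,-0.7,0],[0,0,-0.5,0],[0,0,0,0],[0,0,0,0]])

```text
clock: 40.0
eef_pos: [0.5242, -0.3486, 0.0945]
eef_rot: [[0.069, 0.998, -0.003], [0.998, -0.069, 0.002], [0.001, -0.004, -1.0]]
wrist_force: [0.1, 0.7, 0.2]
gripper_width: 0.0206
grip_force: 58.0
```

```bash
python3 - <<'E'
from h import *
s=st(); a=cap('wrist','w16.png'); m=blue(a); print(m.sum()/255)
x=np.array([.5568,-.298,np.radians(86.14)])
for p in((.0715,-.0455),(-.0715,-.0455),(-.0715,.0455),(.0715,.0455),(-.054,.028)): print(p,proj([[*tow(x,p)[0],.02]],'wrist')[0].round())
o=a.copy()
for cx in(-.054,-.018,.018,.054):
  for cy in(.028,-.028):
    P=np.c_[tow(x,[(cx+i*.0135,cy+j*.0135) for i,j in((-1,-1),(1,-1),(1,1),(-1,1))]),[.02]*4]
    cv2.polylines(o,[proj(P,'wrist').round().astype(int)],True,(255,255,0),1)
cv2.imwrite('pics/w16o.png',cv2.resize(o[60:400,120:480],(800,600) if 0 else (635,600),interpolation=cv2.INTER_CUBIC)[:,:,::-1])
E
```

```text
40.0 [ 0.5242 -0.3486  0.0945] 86.06 w 0.020622997769414366
27505.0
(0.0715, -0.0455) [408.  29.]
(-0.0715, -0.0455) [384. 255.]
(-0.0715, 0.0455) [257. 255.]
(0.0715, 0.0455) [250.  30.]
(-0.054, 0.028) [281. 232.]
```

View pics/w16o.png

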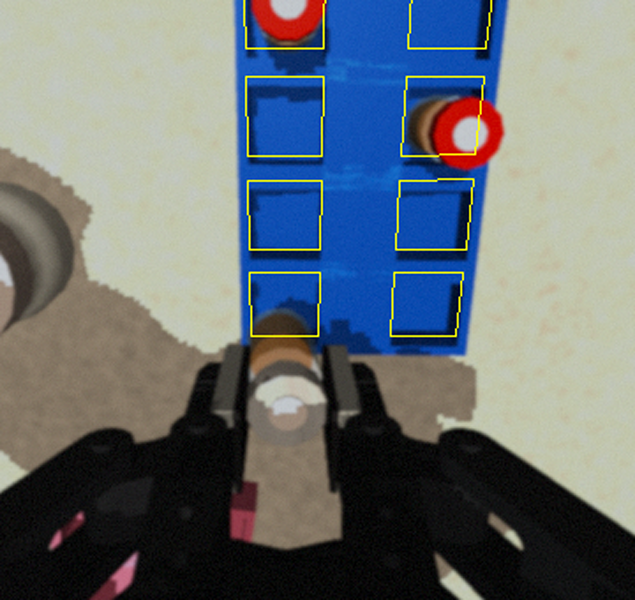

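The overlay shows cell edges (yellow) matching sideways, while the real openings sit a few pixels lower, i.e. towards −y. I measure that shift.

```bash
python3 - <<'E'
from h import *
a=cv2.imread('pics/w16.png').astype(int)
for u0 in(268,290,355,370): 
  pr=a[60:262,u0:u0+8,0].mean(1).round().astype(int); print(u0,' '.join(f'{60+i}:{v}' for i,v in enumerate(pr) if 1 and i%2==0))
x=np.array([.5568,-.298,np.radians(86.14)])
for cx in(-.018,.018): print(cx,[proj([[*tow(x,(cx+d,y))[0],z]],'wrist')[0].round(1).tolist() for y in(.028,-.028) for d in(-.0135,.0135) for z in (.02,.004)])
E
```

```text
268 60:78 62:75 64:56 66:36 68:18 70:14 72:11 74:16 76:24 78:50 80:81 82:97 84:111 86:130 88:140 90:148 92:162 94:182 96:181 98:184 100:188 102:188 104:188 106:187 108:149 110:102 112:104 114:108 116:171 118:187 120:186 122:185 124:185 126:186 128:185 130:186 132:183 134:183 136:183 138:183 140:183 142:183 144:183 146:183 148:183 150:132 152:94 154:172 156:182 158:182 160:180 162:181 164:180 166:171 168:114 170:129 172:180 174:180 176:179 178:180 180:180 182:178 184:180 186:178 188:179 190:179 192:180 194:177 196:178 198:177 200:144 202:70 204:67 206:97 208:170 210:177 212:177 214:176 216:175 218:176 220:176 222:175 224:176 226:175 228:176 230:174 232:176 234:168 236:142 238:97 240:52 242:35 244:35 246:34 248:34 250:34 252:36 254:34 256:36 258:48 260:69
290 60:107 62:102 64:88 66:63 68:28 70:12 72:10 74:8 76:9 78:19 80:47 82:63 84:67 86:87 88:101 90:106 92:105 94:106 96:108 98:108 100:109 102:171 104:188 106:186 108:168 110:104 112:105 114:103 116:119 118:179 120:185 122:185 124:184 126:183 128:183 130:183 132:183 134:182 136:183 138:183 140:183 142:182 144:182 146:181 148:182 150:14
[... 1520 characters left out ...]
152:14 154:76 156:101 158:100 160:100 162:104 164:161 166:176 168:130 170:160 172:177 174:175 176:177 178:175 180:175 182:176 184:175 186:176 188:176 190:176 192:175 194:175 196:174 198:172 200:158 202:86 204:67 206:66 208:157 210:175 212:175 214:175 216:176 218:175 220:164 222:138 224:136 226:134 228:129 230:125 232:121 234:118 236:118 238:112 240:107 242:105 244:102 246:93 248:60 250:60 252:65 254:66 256:127 258:175 260:170
-0.018 [[281.0, 201.5], [281.1, 195.4], [280.9, 161.6], [281.0, 158.2], [363.6, 201.4], [358.0, 195.4], [366.9, 161.5], [360.9, 158.1]]
0.018 [[280.9, 147.6], [281.0, 145.1], [280.8, 103.1], [280.9, 103.8], [368.1, 147.5], [361.9, 145.0], [371.8, 102.9], [365.1, 103.7]]
```

Cell edges lie 5.7 px lower than predicted, so the rack is 3.5 mm further towards −y. I correct and lower slowly, watching the force.

arm_command(increments=[[0.03,-0.17,-0.2,0],[0,0,-0.4,0],[0,0,-0.3,0],[0,0,-0.1,0],[0,0,-0.1,0],[0,0,-0.1,0],[0,0,0,0]])

```text
clock: 40.63
eef_pos: [0.526, -0.3541, 0.0595]
eef_rot: [[0.069, 0.998, -0.001], [0.998, -0.069, 0.0], [0.0, -0.001, -1.0]]
wrist_force: [-0.7, 0.3, -0.2]
gripper_width: 0.0204
grip_force: 58.0
```

arm_command(increments=[[0,0,-0.12,0],[0,0,-0.12,0],[0,0,-0.08,0],[0,0,-0.05,0],[0,0,0,0],[0,0,0,0]])

```text
clock: 41.13
eef_pos: [0.5262, -0.3543, 0.049]
eef_rot: [[0.069, 0.998, -0.0], [0.998, -0.069, 0.0], [0.0, -0.0, -1.0]]
wrist_force: [0.2, -0.6, -0.3]
gripper_width: 0.0207
grip_force: 58.0
```

arm_command(increments=[[0,0,-0.04,0],[0,0,-0.03,0],[0,0,0,0],[0,0,0,0]])

```text
clock: 41.47
eef_pos: [0.5264, -0.3548, 0.0482]
eef_rot: [[0.069, 0.998, 0.001], [0.998, -0.069, -0.0], [-0.0, 0.001, -1.0]]
wrist_force: [-2.2, 2.5, 9.1]
gripper_width: 0.0203
grip_force: 59.3
```

Seated (9 N at the expected depth). Release and go for the second vial.

arm_command(increments=[[0,0,0,0],[0,0,0,0],[0,0,0,0],[0,0,0.4,0],[0,0,0.8,0],[0,0,0.8,0],[0,0,0.8,0],[0.12,1,0,0.28],[0.12,1,0,0.28],[0.12,1,0,0.28],[0.12,1,0,0.28],[0.12,1,0,0.28]], jaw=40)

```text
clock: 42.47
eef_pos: [0.5443, -0.2031, 0.1318]
eef_rot: [[-0.03, 1.0, 0.001], [1.0, 0.03, -0.0], [-0.0, 0.001, -1.0]]
wrist_force: [-0.1, -0.3, -0.1]
gripper_width: 0.04
grip_force: 0.0
```

arm_command(increments=[[0.12,1,0,0.28],[0.12,1,0,0.28],[0.12,1,0,0.28],[0.12,1,0,0.28],[0.12,1,0,0.28],[0.12,1,0,0],[0.12,1,0,0],[0.12,1,0,0],[0.12,1,0,0],[0.12,1,0,0],[0.12,1,0,0],[0.12,1,0,0]])

```text
clock: 43.47
eef_pos: [0.5875, 0.1571, 0.1318]
eef_rot: [[-0.126, 0.992, 0.001], [0.992, 0.126, 0.0], [0.0, 0.001, -1.0]]
wrist_force: [0.4, 0.9, -1.1]
gripper_width: 0.0399
grip_force: 0.0
```

```bash
cat >> h.py <<'E'
def circ(f,exp,tol=.012):
    s=st(); a=cap('wrist',f); g=cv2.GaussianBlur(cv2.cvtColor(a,cv2.COLOR_RGB2GRAY),(5,5),0)
    h=cv2.HoughCircles(g,cv2.HOUGH_GRADIENT,1,8,param1=80,param2=11,minRadius=15,maxRadius=23)
    for u,v,r in h[0]:
        p=ray((u,v),.060,'wrist')
        for e in exp:
            if np.hypot(*(p[:2]-e))<tol: print(e,'->',p.round(4)[:2],r,'from tcp mm',((p-s['eef_pos'])[:2]*1e3).round(1))
    for d in vision.find_in('vial0','wrist')[:5]: print(np.round(d['position'],4),round(d['p'],2))
E
python3 - <<'E'
from h import *
circ('w17.png',[(.5858,.1585),(.5275,.1837),(.52,.2198),(.5757,.2268)])
E
```

```text
43.47 [0.5875 0.1571 0.1318] 97.25 w 0.039923440736875586
(0.52, 0.2198) -> [0.521  0.2291] 22.4 from tcp mm [-66.6  72. ]
(0.5757, 0.2268) -> [0.577  0.2384] 16.9 from tcp mm [-10.5  81.3]
(0.5858, 0.1585) -> [0.5854 0.1693] 18.0 from tcp mm [-2.1 12.2]
(0.5275, 0.1837) -> [0.5258 0.1916] 22.4 from tcp mm [-61.7  34.5]
(0.5858, 0.1585) -> [0.5869 0.1636] 18.0 from tcp mm [-0.6  6.5]
(0.5757, 0.2268) -> [0.5778 0.2325] 19.1 from tcp mm [-9.8 75.4]
[0.5226 0.2224 0.061 ] 0.88
[0.5873 0.1662 0.0644] 0.71
[0.5768 0.2284 0.056 ] 0.68
[0.5325 0.1871 0.0608] 0.64
[ 0.4724 -0.0767  0.0239] 0.19
```

arm_command(increments=[[0,0,-0.3,0],[0,0,-0.3,0],[0,0,0,0],[0,0,0,0]])

```text
clock: 43.9
eef_pos: [0.5867, 0.1536, 0.112]
eef_rot: [[-0.124, 0.992, -0.002], [0.992, 0.124, -0.001], [-0.001, -0.002, -1.0]]
wrist_force: [0.1, 0.2, -0.8]
gripper_width: 0.0399
grip_force: 0.0
```

```bash
python3 - <<'E'
from h import *
circ('w18.png',[(.5858,.1585),(.5275,.1837),(.52,.2198),(.5757,.2268)],.01)
E
```

```text
43.9 [0.5867 0.1536 0.112 ] 97.12 w 0.039934402933498155
(0.5757, 0.2268) -> [0.5763 0.2289] 20.2 from tcp mm [-10.4  75.3]
(0.52, 0.2198) -> [0.5204 0.2224] 21.3 from tcp mm [-66.3  68.8]
(0.5858, 0.1585) -> [0.5863 0.1566] 16.9 from tcp mm [-0.4  2.9]
(0.5275, 0.1837) -> [0.527 0.184] 22.4 from tcp mm [-59.7  30.3]
(0.52, 0.2198) -> [0.5287 0.2208] 22.4 from tcp mm [-58.   67.2]
(0.5275, 0.1837) -> [0.5315 0.1888] 16.9 from tcp mm [-55.2  35.1]
(0.5858, 0.1585) -> [0.5856 0.1626] 16.6 from tcp mm [-1.1  8.9]
(0.5757, 0.2268) -> [0.5789 0.2211] 21.1 from tcp mm [-7.8 67.5]
(0.52, 0.2198) -> [0.5248 0.2225] 19.1 from tcp mm [-61.9  68.8]
[0.5863 0.1628 0.0632] 0.95
[0.5319 0.188  0.066 ] 0.9
[0.5222 0.2222 0.0626] 0.74
[0.5763 0.2272 0.054 ] 0.6
[0.4669 0.2091 0.0456] 0.36
```

arm_command(increments=[[0.02,0.13,-0.5,0],[0,0,-0.6,0],[0,0,-0.5,0],[0,0,-0.2,0],[0,0,0,0],[0,0,0,0]])

```text
clock: 44.5
eef_pos: [0.5883, 0.1591, 0.0593]
eef_rot: [[-0.126, 0.992, 0.0], [0.992, 0.126, -0.0], [-0.0, 0.0, -1.0]]
wrist_force: [-0.9, -0.2, -0.1]
gripper_width: 0.0399
grip_force: 0.0
```

arm_command(increments=[[0,0,0,0],[0,0,0,0],[0,0,0,0],[0,0,0,0],[0,0,0,0],[0,0,0,0]], jaw=15)

```text
clock: 45.0
eef_pos: [0.5887, 0.1597, 0.0599]
eef_rot: [[-0.126, 0.992, 0.002], [0.992, 0.126, 0.001], [0.0, 0.002, -1.0]]
wrist_force: [-1.3, -0.1, 7.0]
gripper_width: 0.0204
grip_force: 58.0
```

arm_command(increments=[[0,0,0.3,0],[0,0,0.5,0],[0,0,0.8,0],[0,0,0.8,0],[0,0,0.8,0],[0,0,0,0],[0,0,0,0]])

```text
clock: 45.58
eef_pos: [0.5888, 0.1599, 0.1567]
eef_rot: [[-0.126, 0.992, 0.003], [0.992, 0.126, 0.001], [0.001, 0.003, -1.0]]
wrist_force: [0.6, -0.3, -1.2]
gripper_width: 0.0205
grip_force: 57.8
```

```bash
cat >> h.py <<'E'
def hand(f):
    """cap front edge v (column 276:290): reference 273.5 <-> +0.7 mm; ~0.45mm/px"""
    s=st(); a=cap('wrist',f); g=cv2.cvtColor(a,cv2.COLOR_RGB2GRAY).astype(int)
    p=g[250:310,276:291].mean(1); i=int(np.argmax(np.diff(p))); print('edge v',250+i, p[::3].astype(int))
    gg=cv2.GaussianBlur(g.astype(np.uint8),(5,5),0)[230:340,235:330]
    c=cv2.HoughCircles(gg,cv2.HOUGH_GRADIENT,1,6,param1=80,param2=10,minRadius=22,maxRadius=27); R=np.array(s['eef_rot'])
    for u,v,r in (c[0][:4] if c is not None else []): print('c',u+235,v+230,r,np.round((R.T@(ray((u+235,v+230),s['eef_pos'][2]+.002,'wrist')-s['eef_pos']))[:2]*1e3,1))
E
python3 - <<'E'
from h import *
hand('w19.png')
g=cv2.imread('pics/w15.png',0).astype(int); p=g[250:310,276:291].mean(1); print('ref',250+int(np.argmax(np.diff(p))))
E
```

```text
45.58 [0.5888 0.1599 0.1567] 97.26 w 0.02047118846392575
edge v 275 [ 45  64  69  82 111 110  74  70  81 179 182 180 168 181 177 137 130 129
 123 105]
c 281.5 289.5 22.9 [ 2.7 -0.1]
c 284.5 301.5 26.4 [-3.6  1.2]
c 280.5 283.5 24.1 [ 5.7 -0.6]
c 281.5 269.5 26.4 [12.8 -0.1]
ref 272
```

```bash
cat >> h.py <<'E'
def off(v,dz):
    s=bot.read_state(); R=np.array(s['eef_rot']); t=np.array(s['eef_pos'])
    return (R.T@(ray((282,v),t[2]+dz,'wrist')-t))[0]*1e3-11.3
E
python3 - <<'E'
from h import *
print(off(272.5,.0018),off(275.5,.0001))
E
```

```text
-0.8571590403117977 -3.3392669548482905
```

arm_command(increments=[[0,-1,0,-0.28],[0,-1,0,-0.28],[0,-1,0,-0.28],[0,-1,0,-0.28],[0,-1,0,-0.28],[0,-1,0,-0.28],[0,-1,0,-0.28],[0,-1,0,-0.28],[0,-1,0,-0.28],[0,-1,0,-0.28],[0,-1,0,0],[0,-1,0,0]])

```text
clock: 46.63
eef_pos: [0.5868, -0.2015, 0.1534]
eef_rot: [[0.069, 0.998, -0.003], [0.998, -0.069, 0.001], [0.0, -0.003, -1.0]]
wrist_force: [0.4, -0.3, -0.8]
gripper_width: 0.0207
grip_force: 57.8
```

arm_command(increments=[[-0.05,-1,0,0],[-0.05,-1,0,0],[-0.05,-1,0,0],[-0.05,-1,0,0],[-0.05,-1,0,0],[0,-0.17,-0.6,0],[0,0,-0.7,0],[0,0,-0.7,0],[0,0,-0.5,0],[0,0,0,0],[0,0,0,0],[0,0,0,0]])

```text
clock: 47.63
eef_pos: [0.5809, -0.3558, 0.0805]
eef_rot: [[0.069, 0.998, 0.001], [0.998, -0.069, -0.001], [-0.001, 0.001, -1.0]]
wrist_force: [-0.3, 0.3, -0.3]
gripper_width: 0.0209
grip_force: 57.8
```

arm_command(increments=[[0.02,0.02,-0.3,0],[0,0,-0.2,0],[0,0,-0.1,0],[0,0,-0.1,0],[0,0,0,0]])

```text
clock: 48.05
eef_pos: [0.5807, -0.3547, 0.0582]
eef_rot: [[0.069, 0.998, -0.001], [0.998, -0.069, 0.001], [0.0, -0.001, -1.0]]
wrist_force: [-0.0, 0.7, -0.2]
gripper_width: 0.0205
grip_force: 57.8
```

arm_command(increments=[[0,0,-0.1,0],[0,0,-0.1,0],[0,0,-0.06,0],[0,0,0,0]])

```text
clock: 48.38
eef_pos: [0.5808, -0.3548, 0.0506]
eef_rot: [[0.069, 0.998, -0.001], [0.998, -0.069, 0.0], [0.0, -0.001, -1.0]]
wrist_force: [-0.5, -0.5, -0.5]
gripper_width: 0.0206
grip_force: 57.8
```

arm_command(increments=[[0,0,-0.04,0],[0,0,-0.02,0],[0,0,0,0]])

```text
clock: 48.63
eef_pos: [0.5811, -0.3553, 0.05]
eef_rot: [[0.069, 0.998, 0.0], [0.998, -0.069, -0.0], [-0.0, 0.0, -1.0]]
wrist_force: [-1.4, 1.4, 3.7]
gripper_width: 0.0202
grip_force: 58.5
```

arm_command(increments=[[0,0,0,0],[0,0,0,0],[0,0,0,0],[0,0,0.4,0],[0,0,0.8,0],[0,0,0.8,0],[-0.09,1,0,0.28],[-0.09,1,0,0.28],[-0.09,1,0,0.28],[-0.09,1,0,0.28],[-0.09,1,0,0.28],[-0.09,1,0,0.28]], jaw=40)

```text
clock: 49.63
eef_pos: [0.5648, -0.1737, 0.1103]
eef_rot: [[-0.049, 0.999, 0.001], [0.999, 0.049, -0.0], [-0.0, 0.001, -1.0]]
wrist_force: [0.3, -0.4, -0.2]
gripper_width: 0.0399
grip_force: 0.0
```

arm_command(increments=[[-0.1,1,0,0.28],[-0.1,1,0,0.28],[-0.1,1,0,0.28],[-0.1,1,0,0.28],[-0.1,1,0,0],[-0.1,1,0,0],[-0.1,1,0,0],[-0.1,1,0,0],[-0.1,1,0,0],[-0.1,1,0,0],[-0.1,1,0,0],[-0.1,1,0,0]])

```text
clock: 50.63
eef_pos: [0.5289, 0.1866, 0.1103]
eef_rot: [[-0.126, 0.992, 0.001], [0.992, 0.126, 0.001], [0.0, 0.001, -1.0]]
wrist_force: [0.3, -0.3, -0.4]
gripper_width: 0.04
grip_force: 0.0
```

arm_command(increments=[[0,0,0,0],[0,0,0,0],[0,0,0,0],[0,0,0,0]])

```text
clock: 50.97
eef_pos: [0.5292, 0.1835, 0.1097]
eef_rot: [[-0.124, 0.992, 0.0], [0.992, 0.124, -0.001], [-0.001, 0.0, -1.0]]
wrist_force: [0.7, -0.7, 0.1]
gripper_width: 0.0401
grip_force: 0.0
```

```bash
python3 - <<'E'
from h import *
circ('w20.png',[(.5275,.184),(.52,.22),(.577,.227)],.008)
E
```

```text
50.97 [0.5292 0.1835 0.1097] 97.13 w 0.04006046406778294
(0.52, 0.22) -> [0.5217 0.2224] 21.3 from tcp mm [-7.6 39. ]
(0.5275, 0.184) -> [0.5267 0.185 ] 16.9 from tcp mm [-2.5  1.5]
(0.577, 0.227) -> [0.5778 0.2276] 19.0 from tcp mm [48.6 44.2]
(0.5275, 0.184) -> [0.526  0.1916] 15.8 from tcp mm [-3.3  8.1]
[0.5738 0.2285 0.0559] 0.97
[0.52   0.2243 0.0586] 0.84
[0.5256 0.1882 0.0615] 0.63
```

arm_command(increments=[[-0.06,0.06,-0.5,0],[0,0,-0.6,0],[0,0,-0.4,0],[0,0,-0.22,0],[0,0,0,0],[0,0,0,0]])

```text
clock: 51.57
eef_pos: [0.5272, 0.1864, 0.0577]
eef_rot: [[-0.126, 0.992, -0.0], [0.992, 0.126, -0.0], [-0.0, -0.0, -1.0]]
wrist_force: [-0.6, -0.1, 0.0]
gripper_width: 0.04
grip_force: 0.0
```

arm_command(increments=[[0,0,0,0],[0,0,0,0],[0,0,0,0],[0,0,0,0],[0,0,0,0],[0,0,0,0]], jaw=15)

```text
clock: 52.07
eef_pos: [0.5277, 0.187, 0.0585]
eef_rot: [[-0.126, 0.992, 0.001], [0.992, 0.126, 0.001], [0.0, 0.001, -1.0]]
wrist_force: [-0.4, -1.3, 5.6]
gripper_width: 0.0208
grip_force: 58.8
```

arm_command(increments=[[0,0,0.3,0],[0,0,0.5,0],[0,0,0.8,0],[0,0,0.8,0],[0,0,0.8,0],[0,0,0,0],[0,0,0,0]])

```text
clock: 52.65
eef_pos: [0.5278, 0.1873, 0.1553]
eef_rot: [[-0.127, 0.992, 0.003], [0.992, 0.127, 0.002], [0.001, 0.003, -1.0]]
wrist_force: [-0.4, 0.1, -1.1]
gripper_width: 0.0205
grip_force: 58.6
```

```bash
python3 - <<'E'
from h import *
hand('w21.png'); print([(v,off(v+.5,.001).round(1)) for v in range(266,280,2)])
E
```

```text
52.65 [0.5278 0.1873 0.1553] 97.27 w 0.020470644089874267
edge v 275 [ 48  68  71  78 107 106  73  69  77 165 168 175 168 171 176 134 125 125
 120 105]
c 282.5 297.5 22.9 [-1.7  0.4]
c 282.5 290.5 24.1 [2.  0.4]
c 284.5 272.5 23.9 [11.1  1.3]
c 277.5 274.5 24.1 [10.1 -1.9]
[(266, np.float64(1.8)), (268, np.float64(0.8)), (270, np.float64(-0.3)), (272, np.float64(-1.3)), (274, np.float64(-2.3)), (276, np.float64(-3.3)), (278, np.float64(-4.3))]
```

arm_command(increments=[[0,-0.98,0,-0.28],[0,-0.98,0,-0.28],[0,-0.98,0,-0.28],[0,-0.98,0,-0.28],[0,-0.98,0,-0.28],[0,-0.98,0,-0.28],[0,-0.98,0,-0.28],[0,-0.98,0,-0.28],[0,-0.98,0,-0.28],[0,-0.98,0,-0.28],[0,-0.98,0,0],[0,-0.98,0,0]])

```text
clock: 53.7
eef_pos: [0.5259, -0.167, 0.1524]
eef_rot: [[0.069, 0.998, -0.003], [0.998, -0.069, 0.0], [0.0, -0.003, -1.0]]
wrist_force: [0.2, 1.1, -1.2]
gripper_width: 0.0205
grip_force: 58.6
```

arm_command(increments=[[0,-0.98,0,0],[0,-0.98,0,0],[0,-0.98,0,0],[0,-0.98,0,0],[0,-0.98,0,0],[0,-0.12,-0.6,0],[0,0,-0.7,0],[0,0,-0.7,0],[0,0,-0.4,0],[0,0,0,0],[0,0,0,0],[0,0,0,0]])

```text
clock: 54.7
eef_pos: [0.5275, -0.3168, 0.0824]
eef_rot: [[0.069, 0.998, 0.001], [0.998, -0.069, -0.0], [-0.0, 0.001, -1.0]]
wrist_force: [0.3, 0.8, 0.4]
gripper_width: 0.0204
grip_force: 58.6
```

arm_command(increments=[[0.02,0.01,-0.4,0],[0,0,-0.2,0],[0,0,-0.1,0],[0,0,-0.1,0],[0,0,0,0]])

```text
clock: 55.12
eef_pos: [0.5273, -0.316, 0.0571]
eef_rot: [[0.069, 0.998, -0.001], [0.998, -0.069, 0.0], [0.0, -0.001, -1.0]]
wrist_force: [-1.0, 0.3, 0.4]
gripper_width: 0.0201
grip_force: 58.6
```

arm_command(increments=[[0,0,-0.1,0],[0,0,-0.1,0],[0,0,-0.06,0],[0,0,0,0]])

```text
clock: 55.45
eef_pos: [0.5275, -0.3161, 0.0495]
eef_rot: [[0.069, 0.998, -0.001], [0.998, -0.069, 0.0], [0.0, -0.001, -1.0]]
wrist_force: [0.1, -0.2, -0.8]
gripper_width: 0.0202
grip_force: 58.6
```

arm_command(increments=[[0,0,-0.04,0],[0,0,-0.02,0],[0,0,0,0],[0,0,0,0]])

```text
clock: 55.78
eef_pos: [0.5278, -0.3164, 0.0486]
eef_rot: [[0.069, 0.998, 0.0], [0.998, -0.069, -0.0], [-0.0, 0.0, -1.0]]
wrist_force: [-0.8, -0.1, 4.2]
gripper_width: 0.0206
grip_force: 59.1
```

arm_command(increments=[[0,0,0,0],[0,0,0,0],[0,0,0,0],[0,0,0.4,0],[0,0,0.8,0],[0,0,0.8,0],[0,1,0,0.28],[0,1,0,0.28],[0,1,0,0.28],[0,1,0,0.28],[0,1,0,0.28],[0,1,0,0.28]], jaw=40)

```text
clock: 56.78
eef_pos: [0.5277, -0.1349, 0.109]
eef_rot: [[-0.049, 0.999, 0.001], [0.999, 0.049, 0.0], [0.0, 0.001, -1.0]]
wrist_force: [0.6, -0.2, 0.5]
gripper_width: 0.0397
grip_force: 0.0
```

arm_command(increments=[[0,1,0,0.28],[0,1,0,0.28],[0,1,0,0.28],[0,1,0,0.28],[0,1,0,0],[0,1,0,0],[0,1,0,0],[0,1,0,0],[0,1,0,0],[0,1,0,0],[0,1,0,0],[-0.1,0.9,0,0]])

```text
clock: 57.78
eef_pos: [0.5251, 0.2229, 0.1091]
eef_rot: [[-0.127, 0.992, 0.001], [0.992, 0.127, 0.001], [0.001, 0.001, -1.0]]
wrist_force: [0.0, -0.4, -0.4]
gripper_width: 0.04
grip_force: 0.0
```

arm_command(increments=[[0,0,0,0],[0,0,0,0],[0,0,0,0],[0,0,0,0]])

```text
clock: 58.12
eef_pos: [0.525, 0.2192, 0.1085]
eef_rot: [[-0.124, 0.992, 0.0], [0.992, 0.124, -0.001], [-0.001, 0.0, -1.0]]
wrist_force: [-0.1, -0.8, 0.8]
gripper_width: 0.0402
grip_force: 0.0
```

```bash
python3 - <<'E'
from h import *
circ('w22.png',[(.522,.2215),(.577,.227)],.01)
E
```

```text
58.12 [0.525  0.2192 0.1085] 97.14 w 0.04017866458098485
(0.522, 0.2215) -> [0.5206 0.2211] 16.7 from tcp mm [-4.4  1.9]
(0.577, 0.227) -> [0.5759 0.2313] 22.4 from tcp mm [50.9 12.1]
(0.522, 0.2215) -> [0.5208 0.2303] 20.2 from tcp mm [-4.2 11.1]
(0.577, 0.227) -> [0.5784 0.2256] 20.2 from tcp mm [53.4  6.4]
[0.5188 0.2284 0.0598] 0.71
[0.5753 0.23   0.0564] 0.56
[0.6297 0.2333 0.0481] 0.5
```

arm_command(increments=[[-0.12,0.05,-0.5,0],[0,0,-0.6,0],[0,0,-0.4,0],[0,0,-0.18,0],[0,0,0,0],[0,0,0,0]])

```text
clock: 58.72
eef_pos: [0.5213, 0.2218, 0.0578]
eef_rot: [[-0.126, 0.992, -0.0], [0.992, 0.126, -0.0], [-0.0, -0.0, -1.0]]
wrist_force: [1.0, 0.4, 0.5]
gripper_width: 0.0396
grip_force: 0.0
```

arm_command(increments=[[0,0,0,0],[0,0,0,0],[0,0,0,0],[0,0,0,0],[0,0,0,0],[0,0,0,0]], jaw=15)

```text
clock: 59.22
eef_pos: [0.5217, 0.2224, 0.0586]
eef_rot: [[-0.126, 0.992, 0.001], [0.992, 0.126, 0.001], [0.001, 0.001, -1.0]]
wrist_force: [-0.4, 0.2, 6.8]
gripper_width: 0.0206
grip_force: 58.7
```

arm_command(increments=[[0,0,0.3,0],[0,0,0.5,0],[0,0,0.8,0],[0,0,0.8,0],[0,0,0.8,0],[0,0,0,0],[0,0,0,0]])

```text
clock: 59.8
eef_pos: [0.5218, 0.2228, 0.1554]
eef_rot: [[-0.127, 0.992, 0.003], [0.992, 0.127, 0.002], [0.002, 0.003, -1.0]]
wrist_force: [0.9, 0.4, -1.3]
gripper_width: 0.0207
grip_force: 58.6
```

```bash
python3 - <<'E'
from h import *
hand('w23.png')
E
```

```text
59.8 [0.5218 0.2228 0.1554] 97.27 w 0.02070399400538985
edge v 274 [ 47  64  64  79  99  96  67  67  78 164 167 168 156 165 163 127 117 116
 109  91]
c 281.5 290.5 24.1 [ 1.9 -0.1]
c 282.5 296.5 22.9 [-1.2  0.4]
c 279.5 283.5 25.2 [ 5.5 -1. ]
c 278.5 262.5 22.9 [16.  -1.4]
```

arm_command(increments=[[0.11,-1,0,-0.28],[0.11,-1,0,-0.28],[0.11,-1,0,-0.28],[0.11,-1,0,-0.28],[0.11,-1,0,-0.28],[0.11,-1,0,-0.28],[0.11,-1,0,-0.28],[0.11,-1,0,-0.28],[0.11,-1,0,-0.28],[0.11,-1,0,-0.28],[0.11,-1,0,0],[0.11,-1,0,0]])

```text
clock: 60.85
eef_pos: [0.5597, -0.1389, 0.1524]
eef_rot: [[0.069, 0.998, -0.003], [0.998, -0.069, 0.0], [0.0, -0.003, -1.0]]
wrist_force: [0.5, -0.4, -0.3]
gripper_width: 0.0203
grip_force: 58.5
```

arm_command(increments=[[0.12,-1,0,0],[0.12,-1,0,0],[0.12,-1,0,0],[0.12,-1,0,0],[0.12,-1,0,0],[0.12,-1,0,0],[0,-0.1,-0.6,0],[0,0,-0.7,0],[0,0,-0.7,0],[0,0,-0.4,0],[0,0,0,0],[0,0,0,0]])

```text
clock: 61.85
eef_pos: [0.5816, -0.3203, 0.0807]
eef_rot: [[0.069, 0.998, -0.002], [0.998, -0.069, 0.001], [0.001, -0.002, -1.0]]
wrist_force: [1.0, 0.1, -0.3]
gripper_width: 0.0205
grip_force: 58.6
```

arm_command(increments=[[0.05,-0.01,-0.4,0],[0,0,-0.2,0],[0,0,-0.1,0],[0,0,-0.1,0],[0,0,0,0]])

```text
clock: 62.27
eef_pos: [0.5836, -0.3208, 0.0573]
eef_rot: [[0.069, 0.998, -0.0], [0.998, -0.069, 0.0], [0.0, -0.001, -1.0]]
wrist_force: [1.0, 0.5, 0.1]
gripper_width: 0.0204
grip_force: 58.6
```

arm_command(increments=[[0,0,-0.1,0],[0,0,-0.1,0],[0,0,-0.03,0],[0,0,0,0]])

```text
clock: 62.6
eef_pos: [0.5836, -0.3209, 0.0506]
eef_rot: [[0.069, 0.998, -0.0], [0.998, -0.069, 0.0], [0.0, -0.0, -1.0]]
wrist_force: [-0.4, -0.6, -0.7]
gripper_width: 0.0208
grip_force: 58.6
```

arm_command(increments=[[0,0,-0.05,0],[0,0,-0.03,0],[0,0,-0.02,0],[0,0,0,0],[0,0,0,0]])

```text
clock: 63.02
eef_pos: [0.5839, -0.3213, 0.0486]
eef_rot: [[0.069, 0.998, 0.001], [0.998, -0.069, 0.0], [0.0, 0.001, -1.0]]
wrist_force: [-2.0, 0.5, 5.3]
gripper_width: 0.0205
grip_force: 59.3
```

arm_command(increments=[[0,0,0,0],[0,0,0,0],[0,0,0,0],[0,0,0.4,0],[0,0,0.8,0],[0,0,0.8,0],[0,1,0,0.28],[0,1,0,0.28],[0,1,0,0.28],[0,1,0,0.28],[0,1,0,0.28],[0,1,0,0.28]], jaw=40)

```text
clock: 64.02
eef_pos: [0.5838, -0.1398, 0.1087]
eef_rot: [[-0.049, 0.999, 0.001], [0.999, 0.049, 0.0], [-0.0, 0.001, -1.0]]
wrist_force: [0.6, 0.2, -0.1]
gripper_width: 0.04
grip_force: 0.0
```

arm_command(increments=[[0,1,0,0.28],[0,1,0,0.28],[0,1,0,0.28],[0,1,0,0.28],[0,1,0,0],[0,1,0,0],[0,1,0,0],[0,1,0,0],[0,1,0,0],[0,1,0,0],[-0.1,1,0,0],[-0.1,1,0,0]])

```text
clock: 65.02
eef_pos: [0.5779, 0.2204, 0.1087]
eef_rot: [[-0.126, 0.992, 0.001], [0.992, 0.126, 0.0], [0.0, 0.001, -1.0]]
wrist_force: [-0.6, -0.2, 0.2]
gripper_width: 0.0398
grip_force: 0.0
```

arm_command(increments=[[0,0.3,0,0],[0,0,0,0],[0,0,0,0],[0,0,0,0],[0,0,0,0]])

```text
clock: 65.43
eef_pos: [0.5783, 0.2253, 0.1081]
eef_rot: [[-0.123, 0.992, 0.0], [0.992, 0.123, -0.001], [-0.001, 0.0, -1.0]]
wrist_force: [-0.3, -0.5, -0.4]
gripper_width: 0.0399
grip_force: 0.0
```

```bash
python3 - <<'E'
from h import *
circ('w24.png',[(.577,.2285)],.01)
E
```

```text
65.43 [0.5783 0.2253 0.1081] 97.06 w 0.039879412560895
(0.577, 0.2285) -> [0.5768 0.2288] 20.2 from tcp mm [-1.5  3.4]
(0.577, 0.2285) -> [0.576  0.2353] 15.8 from tcp mm [-2.2 10. ]
[0.5759 0.2349 0.0557] 0.9
[0.5505 0.3024 0.0877] 0.15
```

arm_command(increments=[[-0.04,0.07,-0.5,0],[0,0,-0.6,0],[0,0,-0.4,0],[0,0,-0.17,0],[0,0,0,0],[0,0,0,0]])

```text
clock: 66.03
eef_pos: [0.5768, 0.2296, 0.0578]
eef_rot: [[-0.126, 0.992, -0.0], [0.992, 0.126, -0.0], [-0.0, -0.0, -1.0]]
wrist_force: [0.9, 0.2, 0.1]
gripper_width: 0.0401
grip_force: 0.0
```

arm_command(increments=[[0,0,0,0],[0,0,0,0],[0,0,0,0],[0,0,0,0],[0,0,0,0],[0,0,0,0]], jaw=15)

```text
clock: 66.53
eef_pos: [0.5773, 0.2301, 0.0586]
eef_rot: [[-0.126, 0.992, 0.001], [0.992, 0.126, 0.001], [0.0, 0.002, -1.0]]
wrist_force: [-0.3, -0.9, 7.1]
gripper_width: 0.0205
grip_force: 58.8
```

arm_command(increments=[[0,0,0.3,0],[0,0,0.5,0],[0,0,0.8,0],[0,0,0.8,0],[0,0,0.8,0],[0,0,0,0],[0,0,0,0]])

```text
clock: 67.12
eef_pos: [0.5772, 0.2305, 0.1554]
eef_rot: [[-0.126, 0.992, 0.002], [0.992, 0.126, 0.002], [0.001, 0.003, -1.0]]
wrist_force: [0.3, 0.5, -1.7]
gripper_width: 0.0205
grip_force: 58.6
```

```bash
python3 - <<'E'
from h import *
hand('w25.png')
E
```

```text
67.12 [0.5772 0.2305 0.1554] 97.27 w 0.02047840310175825
edge v 275 [ 45  63  66  72  98  99  69  64  69 155 162 165 161 161 166 126 117 117
 113  94]
c 281.5 292.5 22.9 [ 1.  -0.1]
c 280.5 286.5 26.4 [ 4.2 -0.5]
c 282.5 298.5 22.9 [-2.1  0.4]
```

arm_command(increments=[[-0.09,-1,0,-0.28],[-0.09,-1,0,-0.28],[-0.09,-1,0,-0.28],[-0.09,-1,0,-0.28],[-0.09,-1,0,-0.28],[-0.09,-1,0,-0.28],[-0.09,-1,0,-0.28],[-0.09,-1,0,-0.28],[-0.09,-1,0,-0.28],[-0.09,-1,0,-0.28],[-0.09,-1,0,0],[-0.09,-1,0,0]])

```text
clock: 68.17
eef_pos: [0.5428, -0.1309, 0.1524]
eef_rot: [[0.069, 0.998, -0.003], [0.998, -0.069, 0.0], [0.0, -0.003, -1.0]]
wrist_force: [1.2, 0.1, -0.1]
gripper_width: 0.0207
grip_force: 58.6
```

arm_command(increments=[[-0.09,-1,0,0],[-0.09,-1,0,0],[-0.09,-1,0,0],[-0.09,-1,0,0],[-0.09,-1,0,0],[0,-0.03,-0.6,0],[0,0,-0.7,0],[0,0,-0.7,0],[0,0,-0.4,0],[0,0,0,0],[0,0,0,0],[0,0,0,0]])

```text
clock: 69.17
eef_pos: [0.5311, -0.2811, 0.0823]
eef_rot: [[0.069, 0.998, 0.001], [0.998, -0.069, -0.0], [-0.0, 0.001, -1.0]]
wrist_force: [0.5, 0.3, -0.2]
gripper_width: 0.0202
grip_force: 58.6
```

arm_command(increments=[[-0.03,0,-0.4,0],[0,0,-0.2,0],[0,0,-0.1,0],[0,0,-0.1,0],[0,0,0,0]])

```text
clock: 69.58
eef_pos: [0.5295, -0.2806, 0.0571]
eef_rot: [[0.069, 0.998, -0.001], [0.998, -0.069, 0.0], [0.0, -0.001, -1.0]]
wrist_force: [-1.2, 0.0, -0.9]
gripper_width: 0.0203
grip_force: 58.7
```

arm_command(increments=[[0,0,-0.1,0],[0,0,-0.1,0],[0,0,-0.06,0],[0,0,0,0]])

```text
clock: 69.92
eef_pos: [0.5296, -0.2807, 0.0495]
eef_rot: [[0.069, 0.998, -0.001], [0.998, -0.069, 0.0], [0.0, -0.001, -1.0]]
wrist_force: [0.1, -1.2, -1.0]
gripper_width: 0.0204
grip_force: 58.7
```

arm_command(increments=[[0,0,-0.04,0],[0,0,-0.02,0],[0,0,0,0],[0,0,0,0]])

```text
clock: 70.25
eef_pos: [0.5299, -0.281, 0.0486]
eef_rot: [[0.069, 0.998, 0.001], [0.998, -0.069, 0.0], [0.0, 0.001, -1.0]]
wrist_force: [-1.9, 0.9, 5.7]
gripper_width: 0.0206
grip_force: 59.3
```

All five are seated. Release, then look at the hook.

arm_command(increments=[[0,0,0,0],[0,0,0,0],[0,0,0,0],[0,0,0.4,0],[0,0,0.8,0],[0,0,0.9,0],[0,0,0.9,0],[0,0,0.9,0],[0,0,0.9,0],[0,0,0,0],[0,0,0,0],[0,0,0,0]], jaw=40)

```text
clock: 71.25
eef_pos: [0.5296, -0.2805, 0.1922]
eef_rot: [[0.069, 0.998, 0.0], [0.998, -0.069, 0.0], [0.0, 0.0, -1.0]]
wrist_force: [-0.5, 0.2, -0.7]
gripper_width: 0.0399
grip_force: 0.0
```

```bash
python3 - <<'E'
from h import *
s=st(); a=cap('wrist','w26.png')
x=np.array([.5566,-.3015,np.radians(86.14)]);c,sn=np.cos(x[2]),np.sin(x[2])
for q in('vial0','std0'):
  for d in vision.find_in(q,'wrist'): p=np.array(d['position']); e=p[:2]-x[:2]; print(q,p.round(4),round(d['p'],2),np.round([e@[c,sn],e@[-sn,c]],3))
E
```

```text
71.25 [ 0.5296 -0.2805  0.1922] 86.07 w 0.03988824915337389
vial0 [ 0.5291 -0.2812  0.0437] 0.84 [0.018 0.029]
vial0 [ 0.5232 -0.3445  0.049 ] 0.74 [-0.045  0.03 ]
vial0 [ 0.5308 -0.3154  0.0521] 0.6 [-0.016  0.025]
vial0 [ 0.579  -0.3156  0.049 ] 0.56 [-0.013 -0.023]
vial0 [ 0.5789 -0.3488  0.0275] 0.54 [-0.046 -0.025]
std0 [ 0.5345 -0.24    0.048 ] 0.8 [0.06  0.026]
std0 [ 0.5834 -0.2822  0.0546] 0.76 [ 0.021 -0.025]
```

arm_command(increments=[[-0.3,0.75,0,0],[-0.3,0.75,0,0],[-0.3,0.75,0,0],[-0.3,0.75,0,0],[-0.3,0.75,0,0],[-0.3,0.75,0,0],[-0.2,0.75,0,0],[0,0,0,0],[0,0,0,0],[0,0,0,0]], jaw=60)

```text
clock: 72.23
eef_pos: [0.4698, -0.1238, 0.1919]
eef_rot: [[0.069, 0.998, -0.0], [0.998, -0.069, -0.001], [-0.001, -0.0, -1.0]]
wrist_force: [0.3, 0.4, 0.2]
gripper_width: 0.0599
grip_force: 0.0
```

```bash
cat >> h.py <<'E'
def hook(f):
    s=st(); im=cap('wrist',f); hsv=cv2.cvtColor(im,cv2.COLOR_RGB2HSV)
    m=cv2.inRange(hsv,(5,150,60),(20,255,255)); n,l,sx,ce=cv2.connectedComponentsWithStats(m); i=1+sx[1:,4].argmax(); r=cv2.minAreaRect(np.argwhere(l==i)[:,::-1].astype(np.float32)); b=cv2.boxPoints(r)
    w=[ray(p,.029,'wrist')[:2] for p in b]; e=[(np.linalg.norm(w[k]-w[(k+1)%4]),k) for k in range(4)]; k=min(e)[1]; k2=(k+2)%4
    A=(w[k]+w[(k+1)%4])/2; B=(w[k2]+w[(k2+1)%4])/2
    if B[1]<A[1]: A,B=B,A
    print('hook rear',A.round(4),'front',B.round(4),'mid',((A+B)/2).round(4),'len',np.linalg.norm(B-A).round(4),'heading',np.degrees(np.arctan2(*(B-A)[::-1])).round(2), 'px',b.round().tolist())
    m=cv2.inRange(hsv,(80,120,20),(98,255,160)); n,l,sx,ce=cv2.connectedComponentsWithStats(m); i=1+sx[1:,4].argmax(); h=cv2.approxPolyDP(cv2.convexHull(np.argwhere(l==i)[:,::-1].astype(np.float32)),6,True)[:,0]; print('mat',[ray(p,.003,'wrist')[:2].round(3).tolist() for p in h])
E
python3 - <<'E'
from h import *
hook('w27.png')
E
```

```text
72.23 [ 0.4698 -0.1238  0.1919] 86.05 w 0.059866657251976235
hook rear [ 0.4592 -0.1923] front [ 0.471  -0.0934] mid [ 0.4651 -0.1428] len 0.0996 heading 83.18 px [[264.0, 261.0], [268.0, 166.0], [291.0, 167.0], [287.0, 262.0]]
mat [[0.484, 0.041], [0.449, -0.172], [0.384, -0.174], [0.387, 0.043]]
```

The five vials and two standards all show in their cells. The hook lies at (0.465,−0.143), heading 83°, shifted as seen. I regrasp it.

arm_command(increments=[[-0.12,-0.31,-0.6,-0.7],[0,0,-0.8,0],[0,0,-0.8,0],[0,0,-0.8,0],[0,0,-0.8,0],[0,0,-0.7,0],[0,0,-0.5,0],[0,0,0,0],[0,0,0,0],[0,0,0,0]])

```text
clock: 73.12
eef_pos: [0.4667, -0.1336, 0.0427]
eef_rot: [[0.119, 0.993, 0.001], [0.993, -0.119, -0.001], [-0.0, 0.001, -1.0]]
wrist_force: [1.4, 0.2, 0.4]
gripper_width: 0.0601
grip_force: 0.0
```

```bash
python3 - <<'E'
from h import *
hook('w28.png')
E
```

```text
73.12 [ 0.4667 -0.1336  0.0427] 83.18 w 0.06009906402537682
hook rear [ 0.4586 -0.1925] front [ 0.4712 -0.0902] mid [ 0.4649 -0.1413] len 0.1031 heading 83.0 px [[256.0, 193.0], [300.0, 193.0], [300.0, 369.0], [256.0, 369.0]]
mat [[0.448, -0.175], [0.383, -0.167], [0.386, 0.006], [0.475, -0.005], [0.466, -0.089]]
```

arm_command(increments=[[0,0,-0.3,0],[0,0,-0.3,0],[0,0,0,0],[0,0,0,0],[0,0,0,0]])

```text
clock: 73.58
eef_pos: [0.4661, -0.1327, 0.024]
eef_rot: [[0.117, 0.993, -0.0], [0.993, -0.117, 0.0], [-0.0, -0.0, -1.0]]
wrist_force: [0.5, -0.1, 1.0]
gripper_width: 0.06
grip_force: 0.0
```

arm_command(increments=[[0,0,0,0],[0,0,0,0],[0,0,0,0],[0,0,0,0],[0,0,0,0],[0,0,0,0],[0,0,0,0]], jaw=10)

```text
clock: 74.17
eef_pos: [0.4664, -0.1327, 0.0245]
eef_rot: [[0.117, 0.993, 0.001], [0.993, -0.117, 0.0], [0.0, 0.001, -1.0]]
wrist_force: [-0.1, 0.1, 6.0]
gripper_width: 0.0213
grip_force: 59.4
```

arm_command(increments=[[0,0,0.3,0],[0,0,0.4,0],[-0.2,0.3,0,0.6],[-0.2,0.3,0,0.6],[-0.2,0.3,0,0.5],[0,0,0,0],[0,0,0,0],[0,0,0,0]])

```text
clock: 74.83
eef_pos: [0.4482, -0.1055, 0.045]
eef_rot: [[-0.001, 1.0, 0.0], [1.0, 0.001, -0.0], [-0.0, 0.0, -1.0]]
wrist_force: [0.9, -0.1, -0.9]
gripper_width: 0.0209
grip_force: 58.7
```

arm_command(increments=[[0,-0.05,-0.3,0],[0,0,-0.2,0],[0,0,-0.1,0],[0,0,-0.05,0],[0,0,0,0],[0,0,0,0]])

```text
clock: 75.33
eef_pos: [0.4481, -0.1073, 0.0254]
eef_rot: [[-0.001, 1.0, -0.0], [1.0, 0.001, -0.0], [-0.0, -0.0, -1.0]]
wrist_force: [-0.3, -0.1, -1.4]
gripper_width: 0.0208
grip_force: 58.8
```

arm_command(increments=[[0,0,-0.04,0],[0,0,-0.02,0],[0,0,0,0],[0,0,0,0]])

```text
clock: 75.67
eef_pos: [0.4484, -0.1073, 0.0245]
eef_rot: [[-0.001, 1.0, 0.001], [1.0, 0.001, 0.0], [0.0, 0.001, -1.0]]
wrist_force: [-2.1, 0.6, 7.5]
gripper_width: 0.0214
grip_force: 60.0
```

Touching the mat. Release, lift clear, and verify.

arm_command(increments=[[0,0,0,0],[0,0,0,0],[0,0,0,0],[0,0,0,0],[0,0,0.6,0],[0,0,0.9,0],[0,0,0.9,0],[0,0,0.9,0],[0,0,0.9,0],[0,0,0.9,0],[0,0,0,0],[0,0,0,0]], jaw=60)

```text
clock: 76.67
eef_pos: [0.4491, -0.107, 0.1779]
eef_rot: [[-0.001, 1.0, 0.003], [1.0, 0.001, 0.001], [0.001, 0.003, -1.0]]
wrist_force: [0.4, 0.8, -0.3]
gripper_width: 0.0601
grip_force: 0.0
```

```bash
python3 - <<'E'
from h import *
hook('w29.png'); b=cap('top','t9.png'); cap('side','s9.png')
x=np.array([.5419,.2709,np.radians(97.16)])
for c in('top','side'):
  for q in('tray','tray_eye','clamp_near','clamp_far','bottle','cap_jar','timer','hook_bend'): print(c,q,[(np.round(d['position'],3).tolist(),round(d['p'],2)) for d in vision.find_in(q,c)][:2])
# end stop vs front panel: project expected panel top corners at stop
P=np.array([[*tow(x,(-.084-.072,y))[0],.063] for y in(.053,-.053)]);print(proj(P,'top').round(1))
g=cv2.cvtColor(b,cv2.COLOR_RGB2GRAY); print([ (g[y,190:228:2]).tolist() for y in(215,225,235)])
E
```

```text
76.67 [ 0.4491 -0.107   0.1779] 90.08 w 0.06013080749737835
hook rear [ 0.4476 -0.1655] front [ 0.4476 -0.0676] mid [ 0.4476 -0.1166] len 0.0978 heading 90.0 px [[268.0, 160.0], [292.0, 160.0], [292.0, 260.0], [268.0, 260.0]]
mat [[0.482, 0.042], [0.479, -0.174], [0.383, -0.173], [0.386, 0.043]]
top tray [([0.55, 0.177, 0.029], 0.89)]
top tray_eye [([0.551, 0.177, 0.03], 0.66), ([0.411, -0.32, 0.053], 0.55)]
top clamp_near [([0.462, 0.197, 0.039], 0.67), ([0.525, 0.352, 0.092], 0.34)]
top clamp_far [([0.637, 0.219, 0.049], 0.54)]
top bottle [([0.753, -0.089, 0.09], 0.95)]
top cap_jar [([0.41, -0.321, 0.054], 0.74)]
top timer [([0.742, 0.022, 0.021], 0.87)]
top hook_bend [([0.439, 0.02, 0.021], 0.61)]
side tray [([0.566, 0.118, 0.031], 0.93)]
side tray_eye [([0.565, 0.123, 0.029], 0.82)]
side clamp_near []
side clamp_far [([0.635, 0.216, 0.04], 0.68), ([0.739, 0.013, 0.017], 0.4)]
side bottle [([0.755, -0.11, 0.071], 0.83), ([0.521, -0.326, 0.05], 0.61)]
side cap_jar [([0.41, -0.341, 0.038], 0.67)]
side timer [([0.736, 0.012, 0.017], 0.75), ([0.421, -0.078, 0.0], 0.36)]
side hook_bend [([0.442, -0.114, 0.027], 0.88)]
[[205.4 241.7]
 [201.5 198.3]]
[[142, 142, 142, 142, 75, 89, 142, 29, 27, 7, 7, 29, 60, 59, 140, 140, 140, 140, 141], [142, 142, 142, 142, 131, 62, 119, 125, 29, 10, 4, 10, 59, 84, 96, 141, 141, 140, 140], [98, 142, 143, 143, 142, 77, 90, 142, 29, 26, 6, 9, 29, 93, 58, 104, 140, 141, 140]]
```

```bash
python3 -c "
from h import *
print(bot.finish_job())"
```

```text
the job is handed in; nothing more can be done
None
```

The job is handed in, result not reported back: clamps turned to their stops, tray at its end stop, five silver vials seated in the blue rack, hook on its mat (it had been knocked aside, so I re-laid it), and everything else left in place.

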